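# Make up the plum tubs at the market stall

## Task

Make up the plum tubs standing on the counter (two or three of them): lift the steel pouring cup and tip it slowly over each tub so that exactly one plum drops into the small tub, two into the medium and three into the large, then close each tub with the blue lid of its own size, set squarely down on its rim. Any other plums, strays too, must end up in the cup, and the cup must stand upright on its cork mat again; leave the other wares where they are.

Things in the scene. Friction and masses are not known exactly. Their poses are not given: they have to be found in the camera images.
- cup: polished steel pouring cup, narrow and boat-shaped: flat parallel sides 43 mm apart outside (37 inside), 184 mm long, 83 mm high; inside, its bottom curves lengthwise (radius 96 mm), so the plums lie in one row. It pours over the lip at its +x end, 90 mm ahead of the origin, 73 mm up; plums go one by one, from about 25 to 70 degrees of tilt. 150 to 250 g empty. Origin: centre of its underside; z: up
- mat: fixed round cork mat, 170 mm across and 4 mm thick, on which the cup stands at the start; at the left or the right end of the work area. Origin: centre of its underside, on the counter
- plum1: one of six small yellow plums, alike, smooth firm balls 32 mm across, 18 g (0.177 N); all in the cup at the start. Origin: its centre
- plum2: one of six small yellow plums, alike, smooth firm balls 32 mm across, 18 g (0.177 N); all in the cup at the start. Origin: its centre
- plum3: one of six small yellow plums, alike, smooth firm balls 32 mm across, 18 g (0.177 N); all in the cup at the start. Origin: its centre
- plum4: one of six small yellow plums, alike, smooth firm balls 32 mm across, 18 g (0.177 N); all in the cup at the start. Origin: its centre
- plum5: one of six small yellow plums, alike, smooth firm balls 32 mm across, 18 g (0.177 N); all in the cup at the start. Origin: its centre
- plum6: one of six small yellow plums, alike, smooth firm balls 32 mm across, 18 g (0.177 N); all in the cup at the start. Origin: its centre
- tub_small: small clear plastic tub, round, straight-sided, outside diameter 84 mm, height 50 mm, wall 2.5 mm, floor 3 mm, loose on the counter; takes 1 plum; may be absent. Origin: centre of its underside; z: up
- tub_small_mid (a point): point on the small tub's axis, 22 mm above its underside
- lid_small: blue plastic lid of the small tub, lying right way up, loose: 96 mm across, 11 mm high, with a skirt 8 mm deep that goes over the tub's rim with 3.5 mm to spare all round; amid its top a round knob 25 mm across, 20 mm high (11 to 31 mm above the origin). Origin: centre of the skirt's lower edge; z: up; 42 mm above the tub's origin when home. Present, unneeded, even if its tub is absent
- tub_medium: medium clear plastic tub, round, straight-sided, outside diameter 98 mm, height 50 mm, wall 2.5 mm, floor 3 mm, loose on the counter; takes 2 plums; may be absent. Origin: centre of its underside; z: up
- tub_medium_mid (a point): point on the medium tub's axis, 22 mm above its underside
- lid_medium: blue plastic lid of the medium tub, lying right way up, loose: 110 mm across, 11 mm high, with a skirt 8 mm deep that goes over the tub's rim with 3.5 mm to spare all round; amid its top a round knob 25 mm across, 20 mm high (11 to 31 mm above the origin). Origin: centre of the skirt's lower edge; z: up; 42 mm above the tub's origin when home. Present, unneeded, even if its tub is absent
- tub_large: large clear plastic tub, round, straight-sided, outside diameter 112 mm, height 50 mm, wall 2.5 mm, floor 3 mm, loose on the counter; takes 3 plums; may be absent. Origin: centre of its underside; z: up
- tub_large_mid (a point): point on the large tub's axis, 22 mm above its underside
- lid_large: blue plastic lid of the large tub, lying right way up, loose: 124 mm across, 11 mm high, with a skirt 8 mm deep that goes over the tub's rim with 3.5 mm to spare all round; amid its top a round knob 25 mm across, 20 mm high (11 to 31 mm above the origin). Origin: centre of the skirt's lower edge; z: up; 42 mm above the tub's origin when home. Present, unneeded, even if its tub is absent
- chilli_bowl: bystander: white bowl heaped with red chillies, 104 mm across, 66 mm high, 0.65 kg, at the other end of the work area from the mat. Origin: centre of its underside
- persimmon: bystander: orange persimmon, 72 mm across, 53 mm high, behind the tubs. Origin: centre of its underside
Things that resemble listed ones, but are neither listed nor needed, are in the scene too. Of the things like the mat, leave any that is purple; of the rest the larger one is meant.

How it is judged (in metres and radians):
On the way:
1. the cup, lifted off its mat, is tipped over one of the tubs (((angle between cup's own z axis and vertical above 0.35 rad and horizontal distance between cup and tub_small below 0.18 m and height (world z) of cup above 0.03 m) or (angle between cup's own z axis and vertical above 0.35 rad and horizontal distance between cup and tub_medium below 0.18 m and height (world z) of cup above 0.03 m) or (angle between cup's own z axis and vertical above 0.35 rad and horizontal distance between cup and tub_large below 0.18 m and height (world z) of cup above 0.03 m))), for 0.1 s.
At the end, for the whole second after the job is handed in: each tub present is upright and holds exactly its count (small 1, medium 2, large 3); its own lid sits on its rim within about 4 mm of home, tilted under 4.5 degrees; all other plums are in the cup, which stands upright on the mat, centres within 30 mm; all at rest (distance between any of plum1, plum2, plum3, plum4, plum5, plum6 and tub_small_mid below 0.034 m and (distance between each of plum1, plum2, plum3, plum4, plum5 and tub_small_mid above 0.034 m or distance between each of plum1, plum2, plum3, plum4, plum6 and tub_small_mid above 0.034 m or distance between each of plum1, plum2, plum3, plum5, plum6 and tub_small_mid above 0.034 m or distance between each of plum1, plum2, plum4, plum5, plum6 and tub_small_mid above 0.034 m or distance between each of plum1, plum3, plum4, plum5, plum6 and tub_small_mid above 0.034 m or distance between each of plum2, plum3, plum4, plum5, plum6 and tub_small_mid above 0.034 m) and (distance between each of plum1, plum2 and tub_medium_mid below 0.04 m or distance between each of plum1, plum3 and tub_medium_mid below 0.04 m or distance between each of plum1, plum4 and tub_medium_mid below 0.04 m or distance between each of plum1, plum5 and tub_medium_mid below 0.04 m or distance between each of plum1, plum6 and tub_medium_mid below 0.04 m or distance between each of plum2, plum3 and tub_medium_mid below 0.04 m or distance between each of plum2, plum4 and tub_medium_mid below 0.04 m or distance between each of plum2, plum5 and tub_medium_mid below 0.04 m or distance between each of plum2, plum6 and tub_medium_mid below 0.04 m or distance between each of plum3, plum4 and tub_medium_mid below 0.04 m or distance between each of plum3, plum5 and tub_medium_mid below 0.04 m or distance between each of plum3, plum6 and tub_medium_mid below 0.04 m or distance between each of plum4, plum5 and tub_medium_mid below 0.04 m or distance between each of plum4, plum6 and tub_medium_mid below 0.04 m or distance between each of plum5, plum6 and tub_medium_mid below 0.04 m) and (distance between each of plum1, plum2, plum3, plum4 and tub_medium_mid above 0.04 m or distance between each of plum1, plum2, plum3, plum5 and tub_medium_mid above 0.04 m or distance between each of plum1, plum2, plum3, plum6 and tub_medium_mid above 0.04 m or distance between each of plum1, plum2, plum4, plum5 and tub_medium_mid above 0.04 m or distance between each of plum1, plum2, plum4, plum6 and tub_medium_mid above 0.04 m or distance between each of plum1, plum2, plum5, plum6 and tub_medium_mid above 0.04 m or distance between each of plum1, plum3, plum4, plum5 and tub_medium_mid above 0.04 m or distance between each of plum1, plum3, plum4, plum6 and tub_medium_mid above 0.04 m or distance between each of plum1, plum3, plum5, plum6 and tub_medium_mid above 0.04 m or distance between each of plum1, plum4, plum5, plum6 and tub_medium_mid above 0.04 m or distance between each of plum2, plum3, plum4, plum5 and tub_medium_mid above 0.04 m or distance between each of plum2, plum3, plum4, plum6 and tub_medium_mid above 0.04 m or distance between each of plum2, plum3, plum5, plum6 and tub_medium_mid above 0.04 m or distance between each of plum2, plum4, plum5, plum6 and tub_medium_mid above 0.04 m or distance between each of plum3, plum4, plum5, plum6 and tub_medium_mid above 0.04 m) and (distance between each of plum1, plum2, plum3 and tub_large_mid below 0.046 m or distance between each of plum1, plum2, plum4 and tub_large_mid below 0.046 m or distance between each of plum1, plum2, plum5 and tub_large_mid below 0.046 m or distance between each of plum1, plum2, plum6 and tub_large_mid below 0.046 m or distance between each of plum1, plum3, plum4 and tub_large_mid below 0.046 m or distance between each of plum1, plum3, plum5 and tub_large_mid below 0.046 m or distance between each of plum1, plum3, plum6 and tub_large_mid below 0.046 m or distance between each of plum1, plum4, plum5 and tub_large_mid below 0.046 m or distance between each of plum1, plum4, plum6 and tub_large_mid below 0.046 m or distance between each of plum1, plum5, plum6 and tub_large_mid below 0.046 m or distance between each of plum2, plum3, plum4 and tub_large_mid below 0.046 m or distance between each of plum2, plum3, plum5 and tub_large_mid below 0.046 m or distance between each of plum2, plum3, plum6 and tub_large_mid below 0.046 m or distance between each of plum2, plum4, plum5 and tub_large_mid below 0.046 m or distance between each of plum2, plum4, plum6 and tub_large_mid below 0.046 m or distance between each of plum2, plum5, plum6 and tub_large_mid below 0.046 m or distance between each of plum3, plum4, plum5 and tub_large_mid below 0.046 m or distance between each of plum3, plum4, plum6 and tub_large_mid below 0.046 m or distance between each of plum3, plum5, plum6 and tub_large_mid below 0.046 m or distance between each of plum4, plum5, plum6 and tub_large_mid below 0.046 m) and (distance between each of plum1, plum2, plum3 and tub_large_mid above 0.046 m or distance between each of plum1, plum2, plum4 and tub_large_mid above 0.046 m or distance between each of plum1, plum2, plum5 and tub_large_mid above 0.046 m or distance between each of plum1, plum2, plum6 and tub_large_mid above 0.046 m or distance between each of plum1, plum3, plum4 and tub_large_mid above 0.046 m or distance between each of plum1, plum3, plum5 and tub_large_mid above 0.046 m or distance between each of plum1, plum3, plum6 and tub_large_mid above 0.046 m or distance between each of plum1, plum4, plum5 and tub_large_mid above 0.046 m or distance between each of plum1, plum4, plum6 and tub_large_mid above 0.046 m or distance between each of plum1, plum5, plum6 and tub_large_mid above 0.046 m or distance between each of plum2, plum3, plum4 and tub_large_mid above 0.046 m or distance between each of plum2, plum3, plum5 and tub_large_mid above 0.046 m or distance between each of plum2, plum3, plum6 and tub_large_mid above 0.046 m or distance between each of plum2, plum4, plum5 and tub_large_mid above 0.046 m or distance between each of plum2, plum4, plum6 and tub_large_mid above 0.046 m or distance between each of plum2, plum5, plum6 and tub_large_mid above 0.046 m or distance between each of plum3, plum4, plum5 and tub_large_mid above 0.046 m or distance between each of plum3, plum4, plum6 and tub_large_mid above 0.046 m or distance between each of plum3, plum5, plum6 and tub_large_mid above 0.046 m or distance between each of plum4, plum5, plum6 and tub_large_mid above 0.046 m) and horizontal distance between lid_small and tub_small below 0.009 m and z of lid_small in the frame of tub_small between 0.036 and 0.0465 m and angle between each of lid_small, lid_medium, lid_large, cup's own z axis and vertical below 0.08 rad and angle between each of tub_small, tub_medium, tub_large's own z axis and vertical below 0.06 rad and height (world z) of each of tub_small, tub_medium, tub_large below 0.006 m and linear speed of each of lid_small, lid_medium, lid_large, cup below 0.02 m/s and horizontal distance between lid_medium and tub_medium below 0.009 m and z of lid_medium in the frame of tub_medium between 0.036 and 0.0465 m and horizontal distance between lid_large and tub_large below 0.009 m and z of lid_large in the frame of tub_large between 0.036 and 0.0465 m and ((x of plum1 in the frame of cup between -0.092 and 0.085 m and y of plum1 in the frame of cup between -0.021 and 0.021 m and z of plum1 in the frame of cup between 0.015 and 0.088 m) or distance between plum1 and tub_small_mid below 0.034 m or distance between plum1 and tub_medium_mid below 0.04 m or distance between plum1 and tub_large_mid below 0.046 m) and ((x of plum2 in the frame of cup between -0.092 and 0.085 m and y of plum2 in the frame of cup between -0.021 and 0.021 m and z of plum2 in the frame of cup between 0.015 and 0.088 m) or distance between plum2 and tub_small_mid below 0.034 m or distance between plum2 and tub_medium_mid below 0.04 m or distance between plum2 and tub_large_mid below 0.046 m) and ((x of plum3 in the frame of cup between -0.092 and 0.085 m and y of plum3 in the frame of cup between -0.021 and 0.021 m and z of plum3 in the frame of cup between 0.015 and 0.088 m) or distance between plum3 and tub_small_mid below 0.034 m or distance between plum3 and tub_medium_mid below 0.04 m or distance between plum3 and tub_large_mid below 0.046 m) and ((x of plum4 in the frame of cup between -0.092 and 0.085 m and y of plum4 in the frame of cup between -0.021 and 0.021 m and z of plum4 in the frame of cup between 0.015 and 0.088 m) or distance between plum4 and tub_small_mid below 0.034 m or distance between plum4 and tub_medium_mid below 0.04 m or distance between plum4 and tub_large_mid below 0.046 m) and ((x of plum5 in the frame of cup between -0.092 and 0.085 m and y of plum5 in the frame of cup between -0.021 and 0.021 m and z of plum5 in the frame of cup between 0.015 and 0.088 m) or distance between plum5 and tub_small_mid below 0.034 m or distance between plum5 and tub_medium_mid below 0.04 m or distance between plum5 and tub_large_mid below 0.046 m) and ((x of plum6 in the frame of cup between -0.092 and 0.085 m and y of plum6 in the frame of cup between -0.021 and 0.021 m and z of plum6 in the frame of cup between 0.015 and 0.088 m) or distance between plum6 and tub_small_mid below 0.034 m or distance between plum6 and tub_medium_mid below 0.04 m or distance between plum6 and tub_large_mid below 0.046 m) and horizontal distance between cup and mat below 0.03 m and height (world z) of cup below 0.008 m); the robot touches nothing.
It fails at once if the bowl of chillies is pushed more than 3 cm aside (distance of chilli_bowl from where it was at the start of the episode above 0.03 m).
It fails at once if the persimmon is pushed more than 3 cm aside (distance of persimmon from where it was at the start of the episode above 0.03 m).
Of tub_small, tub_medium, tub_large only 2 to 3 are there at a start; the rules pass over those that are not, and their reading is None.
At some moment in a run one of lid_small, lid_medium, lid_large may be knocked a few centimetres aside while the robot is not near it.
It also fails if it takes over 210 s, if anything falls off the work surface, if the arm or the gripper's body presses on something with over 40 N, if the wrist force passes 120 N, or if a joint passes its speed limit or range.

## Robot

A 6-joint arm with a two-finger parallel gripper is mounted at the origin on the work surface. World frame = base frame: x ahead of the robot, y to its left, z up, the work surface at z = 0. Lengths are in mm, angles in rad, forces in N, time in s.
With the tool pointing down it reaches from about 250 to 800 mm from the base axis. Payload 3.9 kg.
Tool frame: the origin (TCP) lies between the finger pads; the fingertips stand 14 mm ahead of it and the grasp point (between the pads) lies 5 mm behind it; z points along the fingers, y is the direction in which the jaws open and shut (so a half turn about z gives the same grasp; the last joint's range is limited). The gripper opens to 85 mm and grips with 20 to 120 N. Pads are 22 mm wide; open, the fingers measure 114 mm over their backs; the gripper's body (76 mm by 85 mm) begins 54 mm behind the grasp point. The pads swing forward as they close: fully open they stand 13 mm farther back than shut.
Start: joints at [1.331, 0.26, -0.138, 1.173, 0, 1.571], TCP at [124.688, 509.969, 245.304] pointing down, gripper open.
Joint ranges: [-2.78, 2.78], [-0.83, 1.72], [-1.28, 1.37], [-1.9, 2.12], [-1.57, 1.48], [-3.14, 3.14]. Speed limits (rad/s): [2.57, 2.57, 3.14, 3.14, 3.14, 3.14].

## Interface

Orientations are given as a 3x3 rotation matrix whose columns are the frame's x, y, z axes.
In Python, from rig import monitor, vision, order gives the robot as it stands. The module is installed in compiled form; this text tells all that it offers.
- The arm moves only by the tool servo_tool, never from a script. Its argument "series" is a list of rows, each a list of 3 entries, a list of its own where there are three numbers: the shift along the tool's x, y, z in mm, then the turn, a rotation vector about the tool's x, y, z in rad, then the gripper's target within -1 to 1 (fully open at 1, half-way at 0, shut at -1). In form: [[[x, y, z], [ax, ay, az], jaw], ...]. A call has exactly 8 rows; each row shifts and turns the commanded pose from where the row before left it, along the tool's axes as they then stand; what a row does not reach is not made up. A row lasts 1/12 s, in which the tool goes at most 41.7 mm and 7.16 degrees, less where a joint would pass 70% of its speed; a pose out of reach is approached as far as the arm can. A call is refused whole if a number of a shift passes 41.7 or a number of a turn 0.125, either way. A call with a gripper value outside its range is refused whole. The fingers move at their own pace and stop on an object; the grip force is fixed at half the most. Time passes only in rows, so rows that do not move let the fingers close, or fill a call up. It gives the time, the measured TCP pose, the force and the opening at its end, in the units of the state.
- monitor.observe(): the state, without advancing time (a new reading comes with each control period).
- vision.snapshot(name): name is "scene" or "top" or "wrist"; returns a dict with "img" (480x640x3 uint8, red, green, blue), "K" (3x3 intrinsics, pixels), "pose" (4x4, takes a point from camera to world coordinates); the wrist camera has in their place "tool_from_camera" (4x4, takes a point from camera to tool coordinates, whose origin is the TCP and whose axes are the flange's). Camera axes: x right, y up, looking along -z (the intrinsics and any distortion apply to the point x, -y, -z); pixel columns grow to the right and rows downward; lengths in mm; the calibration is good to about 2 mm. A picture is of the moment at which its call begins: read the wrist's pose just before it. There is no depth.
- order.hand_in(): hands the job in, once; it reports no verdict.
The state is a dict: "time_s": time; "q": joint angles; "dq": joint speeds; "joint_torque": joint torques, N m; "position": TCP position; "tool_rot": TCP orientation; "force": force on the tool from outside, world axes, zero at the start; "wrist_torque": the same for the moment, N m; "finger_gap": finger opening in mm.
Only numpy, scipy, OpenCV 4.12 (cv2) and the standard library are available. Lean on these libraries where they do the work, as an engineer would, in place of code of your own. Each camera call takes 0.05 s, during which the arm holds its last target.

## Working session

There is one attempt and no reset: what is moved stays moved. The work goes in short steps, Python scripts to look and compute and a tool call to move; the robot and the scene stay as the last step left them, time stands still between calls to the robot, and variables do not carry over. Pictures are saved under pics/ and viewed, and the job is handed in when it is done.

Besides the shell and the picture viewer there is one more tool, called after "Emit:" as name(argument=value, ...), one argument or row to a line, values as JSON. servo_tool: Moves the arm, as the interface text tells. Its arguments: {"type":"object","properties":{"series":{"type":"array"}},"required":["series"]}

```bash
mkdir -p pics; ls
python3 - <<'E'
from rig import monitor, vision
import cv2
s=monitor.observe();print(s)
for n in ["scene","top","wrist"]:
    d=vision.snapshot(n);cv2.imwrite(f"pics/{n}0.png",d["img"][:,:,::-1])
    print(n,d["K"],d.get("pose",d.get("tool_from_camera")),[k for k in d])
E
```

```text
pics
{'time_s': 0.0, 'q': array([ 1.33102424e+00,  2.60706896e-01, -1.39382653e-01,  1.17271967e+00,
       -2.47894593e-05,  1.57079896e+00]), 'dq': array([ 0.00087461,  0.00077838, -0.00083685,  0.00010549,  0.00051517,
        0.00023141]), 'joint_torque': array([ 1.27652882e-03, -4.05671418e+01,  2.53926766e+01,  1.87584985e-02,
       -1.88107288e-05, -2.20939278e-06]), 'position': array([124.5264381 , 509.33036669, 244.44776109]), 'tool_rot': array([[-9.71391511e-01,  2.37483317e-01, -4.53942438e-04],
       [ 2.37483749e-01,  9.71389532e-01, -1.96118891e-03],
       [-2.47947138e-05, -2.01288621e-03, -9.99997974e-01]]), 'force': array([-0.34637671,  0.25352013,  0.76127512]), 'wrist_torque': array([0.00599703, 0.00410428, 0.00838428]), 'finger_gap': 85.74423070327916}
scene [[616.45557453   0.         306.41192708]
 [  0.         616.45557453 229.9629753 ]
 [  0.           0.           1.        ]] [[-2.22860860e-01 -8.18771785e-01  5.29099047e-01  1.19677292e+03]
 [ 9.74842916e-01 -1.85071011e-01  1.24217590e-01  1.58077941e+02]
 [-3.78496259e-03  5.43471697e-01  8.39418959e-
[... 264 characters left out ...]
15756e-01 -5.85751179e-02  4.14859928e+02]
 [-9.99877923e-01 -1.09524815e-02  1.11437157e-02  2.83843307e+01]
 [ 1.04822897e-02  5.86970906e-02  9.98220804e-01  1.43825471e+03]
 [ 0.00000000e+00  0.00000000e+00  0.00000000e+00  1.00000000e+00]] ['img', 'K', 'pose']
wrist [[416.99731728   0.         317.60998662]
 [  0.         416.99731728 245.9118557 ]
 [  0.           0.           1.        ]] [[ 8.49467875e-04  9.46652088e-01  3.22256269e-01  8.39440044e+01]
 [ 9.99999584e-01 -9.11432108e-04  4.14005506e-05 -1.06271994e-01]
 [ 3.32906628e-04  3.22256099e-01 -9.46652468e-01 -1.29834266e+02]
 [ 0.00000000e+00  0.00000000e+00  0.00000000e+00  1.00000000e+00]] ['img', 'K', 'tool_from_camera']
```

View pics/top0.png

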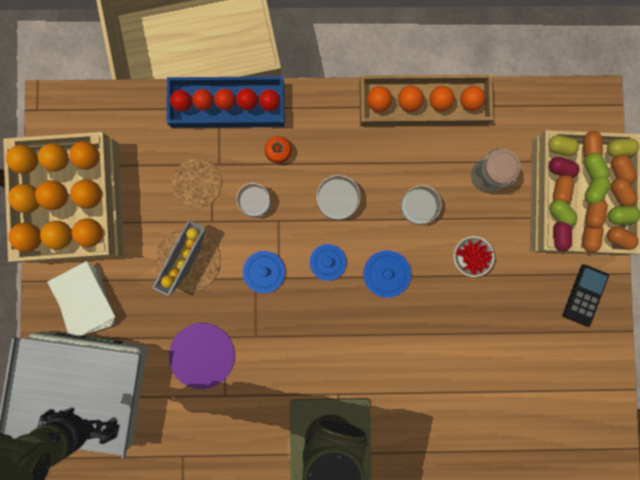

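View pics/scene0.png

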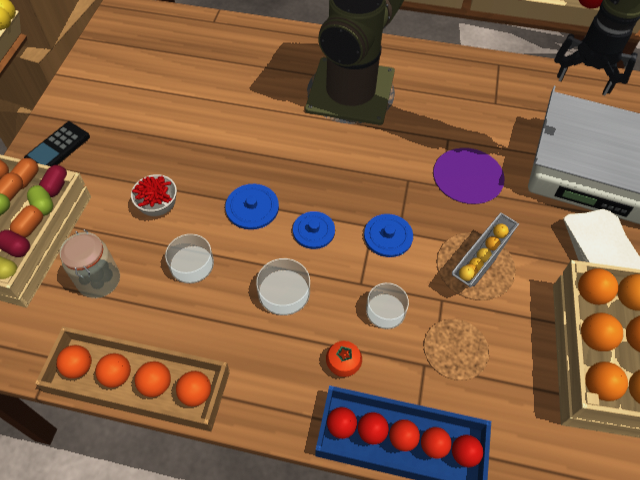

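```bash
cat > h.py <<'E'
import numpy as np, cv2
from rig import monitor, vision
def snap(n):
    s=monitor.observe(); d=vision.snapshot(n)
    if n=="wrist":
        T=np.eye(4);T[:3,:3]=s["tool_rot"];T[:3,3]=s["position"]
        d["pose"]=T@d["tool_from_camera"]
    return d
def ray(d,u,v):
    K=d["K"];r=np.array([(u-K[0,2])/K[0,0],-(v-K[1,2])/K[1,1],-1.0])
    return d["pose"][:3,3],d["pose"][:3,:3]@r
def onz(d,u,v,z):
    o,r=ray(d,u,v);return o+r*(z-o[2])/r[2]
def proj(d,p):
    P=np.linalg.inv(d["pose"]);c=P[:3,:3]@np.asarray(p,float)+P[:3,3]
    K=d["K"];return np.array([K[0,2]+K[0,0]*c[0]/-c[2],K[1,2]+K[1,1]*(-c[1])/-c[2]])
def tri(ds,uvs):
    A=np.zeros((3,3));b=np.zeros(3)
    for d,(u,v) in zip(ds,uvs):
        o,r=ray(d,u,v);r=r/np.linalg.norm(r);M=np.eye(3)-np.outer(r,r);A+=M;b+=M@o
    return np.linalg.solve(A,b)
def hsv(d): return cv2.cvtColor(d["img"],cv2.COLOR_RGB2HSV)
def crop(d,x0,y0,x1,y1,k,name):
    cv2.imwrite("pics/"+name,cv2.resize(d["img"][y0:y1,x0:x1,::-1],None,fx=k,fy=k,interpolation=cv2.INTER_CUBIC))
E
python3 - <<'E'
from h import *
t=snap("top");s=snap("scene")
crop(t,140,140,280,310,3.5,"t1.png");crop(s,400,190,560,390,3,"s1.png")
for n,d in(("top",t),("scene",s)):
    H=hsv(d);m=cv2.inRange(H,(100,150,60),(125,255,255))
    c,_=cv2.findContours(m,cv2.RETR_EXTERNAL,cv2.CHAIN_APPROX_NONE)
    for k in c:
        if cv2.contourArea(k)>300:
            e=cv2.fitEllipse(k);print(n,e,onz(d,*e[0],9))
E
```

```text
top ((263.5509948730469, 271.60345458984375), (39.581642150878906, 39.9998779296875), 71.64203643798828) [431.76224154 167.93424409   9.        ]
top ((386.7564697265625, 273.6812744140625), (44.871612548828125, 45.47710418701172), 107.28270721435547) [ 422.67549413 -152.64940369    9.        ]
top ((327.6517028808594, 261.94854736328125), (34.189308166503906, 34.39231872558594), 143.3055419921875) [454.97676394   0.97556239   9.        ]
top ((225.1835174560547, 100.06863403320312), (50.32860565185547, 146.08432006835938), 89.32352447509766) [886.35068839 266.97675143   9.        ]
scene ((403.7144775390625, 435.906005859375), (68.76034545898438, 186.66094970703125), 102.41378784179688) [864.19583951 262.72190668   9.        ]
scene ((388.0130920410156, 234.9992218017578), (41.39485549926758, 48.18195724487305), 100.54761505126953) [432.94774448 166.84650743   9.        ]
scene ((313.4125671386719, 229.6188507080078), (35.92144012451172, 41.30747985839844), 89.80008697509766) [4.55818229e+02 3.71857632e-01 9.00000000e+00]
scene ((251.5568084716797, 206.10797119140625), (44.0925407409668, 52.19585418701172), 83.3735580444336) [ 424.03702717 -153.50860289    9.        ]
```

View pics/t1.png

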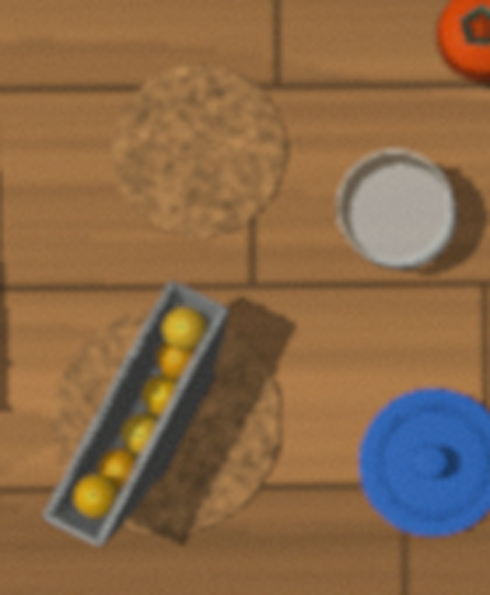

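View pics/s1.png

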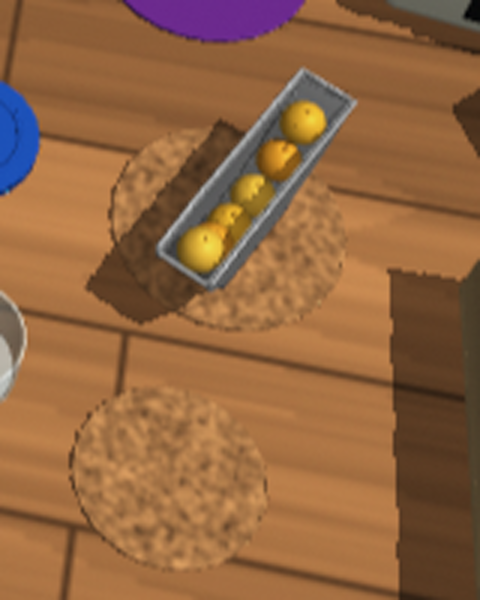

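Run:
```python
from h import *
t=snap("top");s=snap("scene")
# cup corners from crop t1 : px/3.5+140
for n,(u,v) in dict(a=(175,284),b=(227,310),c=(99,545),d=(44,516)).items():
    print(n,onz(t,140+u/3.5,140+v/3.5,80))
for z,n,(u,v) in [(0,"mat",(188,260)),(0,"mat2",(197,182)),(50,"tubS",(254,200)),(50,"tubL",(338,198)),(50,"tubM",(421,205)),(0,"bowl",(474,256)),(26,"pers",(278,150))]:
    print(n,onz(t,u,v,z))
for n,d in(("top",t),("scene",s)):
    H=hsv(d);m=cv2.inRange(H,(0,0,130),(180,50,255))
    m=cv2.morphologyEx(m,cv2.MORPH_CLOSE,np.ones((5,5)))
    c,_=cv2.findContours(m,cv2.RETR_EXTERNAL,cv2.CHAIN_APPROX_NONE)
    for k in c:
        if 400<cv2.contourArea(k)<4000:
            e=cv2.fitEllipse(k);x,y,w,h=cv2.boundingRect(k);print(n,np.round(np.array([*e[0],*e[1]]),1),(x,y,w,h),onz(d,*e[0],50).round())
crop(t,225,165,465,305,3,"t2.png");crop(s,150,170,430,330,2.8,"s2.png")
```

```text
a [558.04185093 342.57807305  80.        ]
b [539.15798207 305.79016586  80.        ]
c [374.36669589 395.37225337  80.        ]
d [395.14754293 434.03385342  80.        ]
mat [464.45007142 366.03473327   0.        ]
mat2 [669.9933664  342.93624296   0.        ]
tubS [613.52414366 187.25082195  50.        ]
tubL [616.49580064 -26.58427854  50.        ]
tubM [ 596.3880619 -238.1354154   50.       ]
bowl [ 466.52965875 -384.4597657     0.        ]
pers [747.35402496 127.04959393  26.        ]
top [ 81.4 300.4  52.1  76.7] (48, 262, 67, 73) [364. 621.  50.]
top [632.1 130.2   8.6 512.9] (631, 254, 9, 154) [ 785. -789.   50.]
top [419.1 205.5  33.9  36.6] (401, 189, 37, 35) [ 595. -233.   50.]
top [254.1 200.5  28.4  30.5] (240, 183, 29, 33) [612. 187.  50.]
top [337.4 198.4  39.9  40.9] (317, 176, 43, 43) [616. -25.  50.]
scene [384.9 307.8  35.1  44.1] (367, 284, 41, 44) [633. 187.  50.]
scene [282.6 288.7  48.6  55.5] (257, 261, 53, 54) [637. -24.  50.]
scene [189.3 260.2  42.5  47.8] (165, 238, 48, 45) [ 615. -233.   50.]
scene [602.9 238.4  46.8  80.2] (564, 209, 76, 60) [366. 619.  50.]
scene [590.1 189.9   5.7 165. ] (536, 173, 104, 35) [239. 595.  50.]
scene [489.4  38.4  19.1 114.6] (459, 23, 99, 31) [-230.  339.   50.]
```

View pics/t2.png

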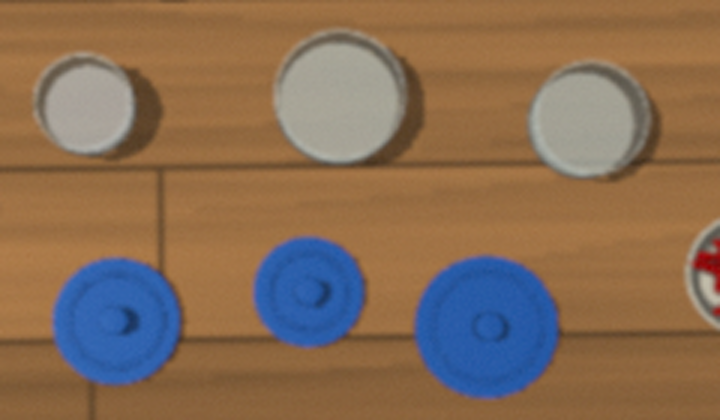

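View pics/s2.png

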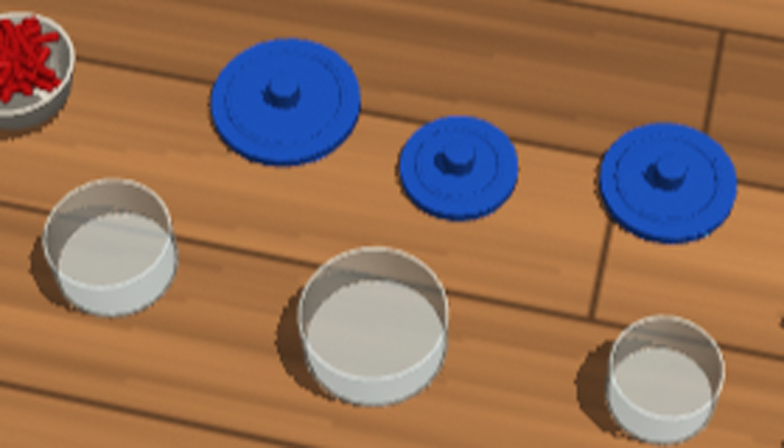

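View pics/wrist0.png

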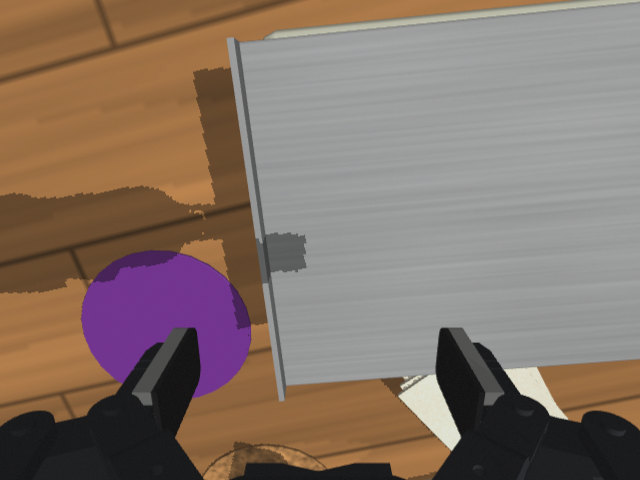

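Run:
```python
from h import *
t=snap("top");s=snap("scene")
T=dict(a=(175,284),b=(227,310),c=(99,545),d=(44,516));S=dict(a=(213,288),b=(160,250),c=(305,70),d=(355,102))
for n in T:
    tu=(140+T[n][0]/3.5,140+T[n][1]/3.5);su=(400+S[n][0]/3,190+S[n][1]/3)
    p=tri([t,s],[tu,su]);print(n,p.round(1),tu-proj(t,p),su-proj(s,p))
```

```text
a [558.7 346.1  72.7] [ 0.73518032 -0.05188951] [0.9186423 0.0147443]
b [539.4 308.3  76.1] [ 0.68256632 -0.05842803] [0.84222338 0.01334344]
c [374.5 394.8  84.9] [ 0.32401682 -0.02836294] [ 0.37430331 -0.01072462]
d [395.3 431.6  86.5] [-0.18972002  0.01467132] [-0.22176949  0.00723076]
```

Emit:
servo_tool(
  series=[
    [[-41,-6,0],[0,0,0],1],
    [[-41,-6,0],[0,0,0],1],
    [[-41,-6,0],[0,0,0],1],
    [[-41,-6,0],[0,0,0],1],
    [[-41,-6,0],[0,0,0],1],
    [[-41,-6,0],[0,0,0],1],
    [[-41,-6,0],[0,0,0],1],
    [[-41,-6,0],[0,0,0],1],
  ],
)

```text
time_s: 1.12
position: [433.7, 384.3, 245.5]
tool_rot: [[-0.971, 0.238, 0.0], [0.238, 0.971, 0.0], [-0.0, 0.0, -1.0]]
force: [0.3, 1.0, -0.0]
finger_gap: 85.3
```

Emit:
servo_tool(
  series=[
    [[0,0,0],[0,0,-0.12],1],
    [[0,0,0],[0,0,-0.12],1],
    [[0,0,0],[0,0,-0.12],1],
    [[0,0,0],[0,0,-0.12],1],
    [[0,0,0],[0,0,-0.12],1],
    [[0,0,0],[0,0,-0.12],1],
    [[0,0,0],[0,0,-0.12],1],
    [[0,0,0],[0,0,-0.12],1],
  ],
)

```text
time_s: 1.78
position: [431.9, 385.4, 245.3]
tool_rot: [[-0.748, -0.664, -0.0], [-0.664, 0.748, -0.0], [0.0, 0.0, -1.0]]
force: [-0.2, -0.1, 0.0]
finger_gap: 85.6
```

```bash
cat >> h.py <<'E'
def st():
    o=monitor.observe();R=o["tool_rot"];print("t%.1f"%o["time_s"],"p",o["position"].round(1),"yaw%.1f"%np.degrees(np.arctan2(R[1,0],R[0,0])),"z",R[:,2].round(3),"q",o["q"].round(2),"F",o["force"].round(1),"gap%.1f"%o["finger_gap"]);return o
E
python3 -c "from h import *;st()"
```

```text
t1.8 p [431.9 385.4 245.3] yaw-138.4 z [-0. -0. -1.] q [ 0.73  0.35 -0.    1.21  0.    0.  ] F [-0.2 -0.1  0. ] gap85.6
```

Emit:
servo_tool(
  series=[
    [[0,0,0],[0,0,-0.12],1],
    [[0,0,0],[0,0,-0.12],1],
    [[0,0,0],[0,0,-0.12],1],
    [[0,0,0],[0,0,-0.12],1],
    [[0,0,0],[0,0,-0.12],1],
    [[0,0,0],[0,0,-0.12],1],
    [[0,0,0],[0,0,-0.12],1],
    [[0,0,0],[0,0,-0.12],1],
  ],
)

```text
time_s: 2.45
position: [431.9, 385.4, 245.3]
tool_rot: [[0.115, -0.993, -0.0], [-0.993, -0.115, -0.0], [0.0, 0.0, -1.0]]
force: [0.2, 0.2, 0.7]
finger_gap: 85.6
```

Emit:
servo_tool(
  series=[
    [[0,0,0],[0,0,-0.12],1],
    [[0,0,0],[0,0,-0.12],1],
    [[0,0,0],[0,0,-0.12],1],
    [[0,0,0],[0,0,-0.12],1],
    [[0,0,0],[0,0,-0.12],1],
    [[0,0,0],[0,0,-0.12],1],
    [[0,0,0],[0,0,-0.12],1],
    [[0,0,0],[0,0,-0.11],1],
  ],
)

```text
time_s: 3.12
position: [431.9, 385.4, 245.3]
tool_rot: [[0.875, -0.484, -0.0], [-0.484, -0.875, -0.0], [0.0, 0.0, -1.0]]
force: [0.2, 0.5, -0.4]
finger_gap: 85.6
```

```bash
python3 -c "
from h import *;st()
d=snap('wrist');crop(d,0,0,640,480,1,'w1.png');np.save('w1pose',d['pose'])"
```

```text
t3.1 p [431.9 385.4 245.3] yaw-29.0 z [-0. -0. -1.] q [ 0.73  0.35 -0.    1.21 -0.   -1.91] F [ 0.2  0.5 -0.4] gap85.6
```

View pics/w1.png

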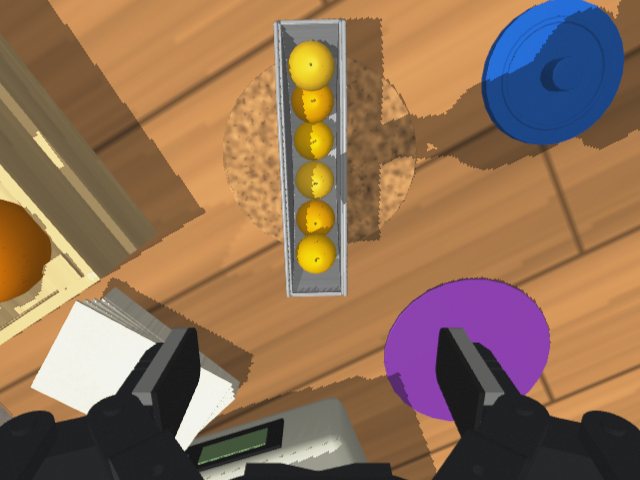

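Run:
```python
from h import *
d=snap('wrist')
l=[onz(d,276,20,77),onz(d,345,20,77)];b=[onz(d,287,296,87),onz(d,347,296,87)]
L=sum(l)/2;B=sum(b)/2
for p in l+b:print(p.round(1))
a=(L-B)[:2];print(np.linalg.norm(a),np.degrees(np.arctan2(a[1],a[0])))
a/=np.linalg.norm(a);print("origin",L[:2]-90*a,B[:2]+94*a, "w",np.linalg.norm(l[0]-l[1]),np.linalg.norm(b[0]-b[1]))
o=(L[:2]-90*a)
# mat centre: left/right edges at rows
H=hsv(d)
R=monitor.observe();dp=np.r_[o,0]-R["position"];print("tool delta",(R["tool_rot"].T@dp).round(1))
```

```text
[560.9 344.4  77. ]
[539.7 305.8  77. ]
[393.6 432.5  87. ]
[371.6 392.4  87. ]
189.1114052792244 -27.519613256196507
origin [470.45788745 366.66820953] [465.92482379 369.02994571] w 43.98256483694108 45.68301448071994
tool delta [ 42.8  -2.5 245.3]
```

Emit:
servo_tool(
  series=[
    [[20,-1.2,30],[0,0,0],1],
    [[20,-1.2,30],[0,0,0],1],
    [[0,0,30],[0,0,0],1],
    [[0,0,25],[0,0,0],1],
    [[0,0,0],[0,0.065,-0.005],1],
    [[0,0,0],[0,0.065,-0.005],1],
    [[0,0,0],[0,0.065,-0.005],1],
    [[0,0,0],[0,0.065,-0.005],1],
  ],
)

```text
time_s: 3.88
position: [468.3, 367.9, 130.4]
tool_rot: [[0.85, -0.475, 0.228], [-0.459, -0.88, -0.125], [0.26, 0.001, -0.966]]
force: [-0.2, -0.4, -0.7]
finger_gap: 85.5
```

```bash
python3 -c "
from h import *;st()
d=snap('wrist');crop(d,0,0,640,480,1,'w2.png')"
```

```text
t3.9 p [468.3 367.9 130.4] yaw-28.3 z [ 0.228 -0.125 -0.966] q [ 0.8   0.4  -0.27  0.82 -0.25 -1.86] F [-0.2 -0.4 -0.7] gap85.5
```

View pics/w2.png

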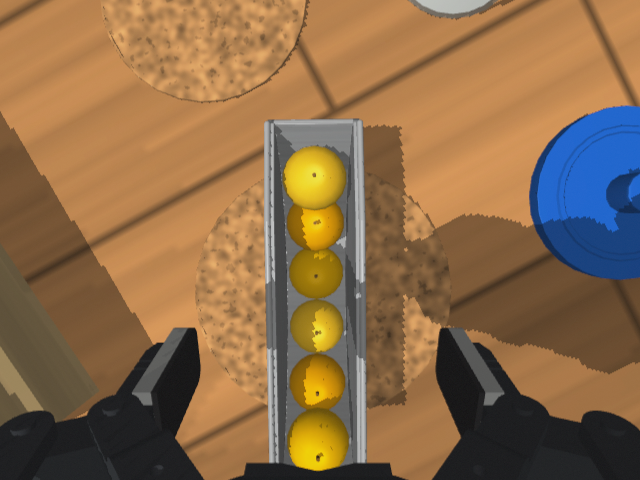

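Emit:
servo_tool(
  series=[
    [[-4.7,0,17.5],[0,0,0],1],
    [[-4.7,0,17.5],[0,0,0],1],
    [[-4.7,0,17.5],[0,0,0],1],
    [[-4.4,0,17],[0,0,0],1],
    [[0,0,0],[0,0,0],1],
    [[0,0,0],[0,0,0],0],
    [[0,0,0],[0,0,0],-0.3],
    [[0,0,0],[0,0,0],-0.6],
  ],
)

```text
time_s: 4.6
position: [468.8, 368.6, 59.8]
tool_rot: [[0.851, -0.473, 0.227], [-0.457, -0.881, -0.122], [0.258, 0.0, -0.966]]
force: [0.4, -0.6, 0.6]
finger_gap: 51.9
```

Emit:
servo_tool(
  series=[
    [[0,0,0],[0,0,0],-1],
    [[0,0,0],[0,0,0],-1],
    [[0,0,0],[0,0,0],-1],
    [[0,0,0],[0,0,0],-1],
    [[0,0,0],[0,0,0],-1],
    [[0,0,0],[0,0,0],-1],
    [[0,0,0],[0,0,0],-1],
    [[0,0,0],[0,0,0],-1],
  ],
)

```text
time_s: 5.27
position: [468.8, 368.7, 59.9]
tool_rot: [[0.852, -0.472, 0.228], [-0.456, -0.881, -0.122], [0.258, -0.0, -0.966]]
force: [-0.3, 0.5, 5.9]
finger_gap: 42.1
```

Emit:
servo_tool(
  series=[
    [[1.3,0,-5],[0,0,0],-1],
    [[2.6,0,-10],[0,0,0],-1],
    [[4,0,-15],[0,0,0],-1],
    [[5.3,0,-20],[0,0,0],-1],
    [[5.3,0,-20],[0,0,0],-1],
    [[5.3,0,-20],[0,0,0],-1],
    [[4,0,-15],[0,0,0],-1],
    [[1.3,0,-5],[0,0,0],-1],
  ],
)

```text
time_s: 5.93
position: [468.6, 368.9, 175.2]
tool_rot: [[0.852, -0.472, 0.228], [-0.456, -0.882, -0.121], [0.258, -0.001, -0.966]]
force: [1.3, 1.5, -3.4]
finger_gap: 42.5
```

```bash
python3 -c "
from h import *;st()
d=snap('wrist');crop(d,0,0,640,480,1,'w3.png')
d=snap('scene');crop(d,300,50,640,350,2,'s3.png')"
```

```text
t5.9 p [468.6 368.9 175.2] yaw-28.2 z [ 0.228 -0.121 -0.966] q [ 0.79  0.36 -0.2   0.93 -0.25 -1.86] F [ 1.3  1.5 -3.4] gap42.5
```

View pics/w3.png

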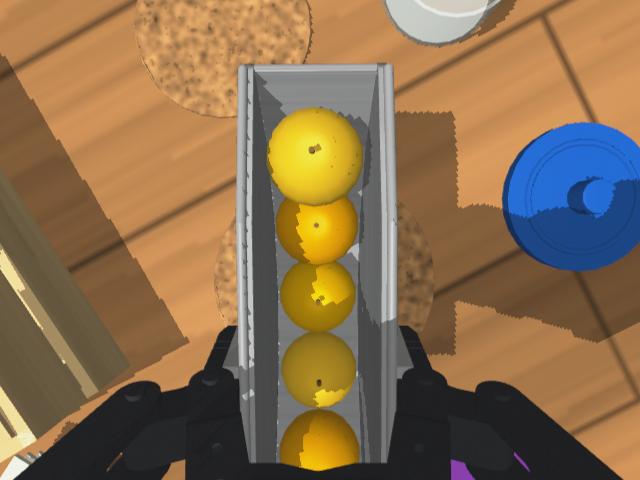

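View pics/s3.png

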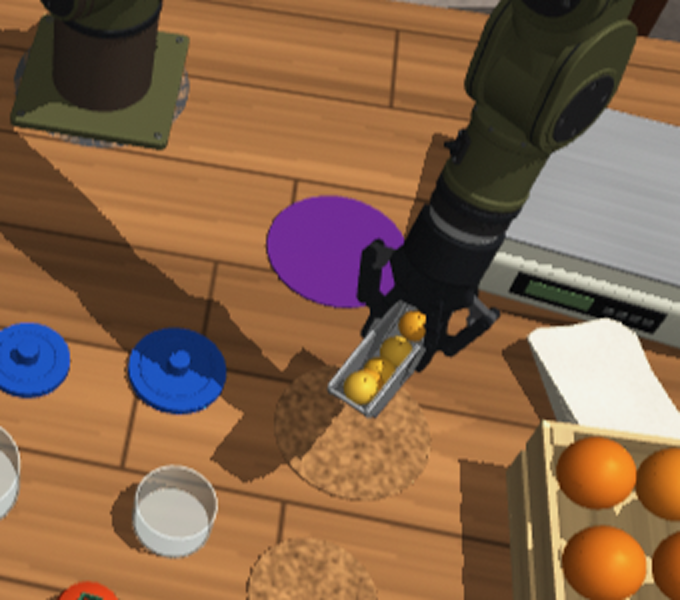

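Emit:
servo_tool(
  series=[
    [[0,0,0],[-0.0155,0,0.058],-1],
    [[0,0,0],[-0.026,0,0.097],-1],
    [[0,0,0],[-0.031,0,0.116],-1],
    [[0,0,0],[-0.031,0,0.116],-1],
    [[0,0,0],[-0.031,0,0.116],-1],
    [[0,0,0],[-0.031,0,0.116],-1],
    [[0,0,0],[-0.031,0,0.116],-1],
    [[0,0,0],[-0.026,0,0.097],-1],
  ],
)

```text
time_s: 6.7
position: [467.1, 367.7, 170.1]
tool_rot: [[0.205, -0.977, 0.05], [-0.943, -0.211, -0.256], [0.261, 0.006, -0.965]]
force: [-0.4, 0.4, -3.3]
finger_gap: 42.5
```

Emit:
servo_tool(
  series=[
    [[0,0,0],[-0.026,0,0.097],-1],
    [[0,0,0],[-0.021,0,0.077],-1],
    [[0,0,0],[-0.01,0,0.039],-1],
    [[7.7,-4.3,2.1],[0,0,0],-1],
    [[15.5,-8.5,4.1],[0,0,0],-1],
    [[21.3,-11.7,5.7],[0,0,0],-1],
    [[23.2,-12.8,6.2],[0,0,0],-1],
    [[23.2,-12.8,6.2],[0,0,0],-1],
  ],
)

```text
time_s: 7.37
position: [517.5, 272.2, 171.0]
tool_rot: [[0.001, -1.0, -0.004], [-0.965, 0.0, -0.261], [0.261, 0.004, -0.965]]
force: [1.0, 0.1, -2.7]
finger_gap: 42.6
```

Emit:
servo_tool(
  series=[
    [[27,-14.9,7.2],[0,0,0],-1],
    [[29,-16,7.7],[0,0,0],-1],
    [[29,-16,7.7],[0,0,0],-1],
    [[29,-16,7.7],[0,0,0],-1],
    [[27,-14.9,7.2],[0,0,0],-1],
    [[21.3,-11.7,5.7],[0,0,0],-1],
    [[12.6,-6.9,3.4],[0,0,0],-1],
    [[5.8,-3.2,1.5],[0,0,0],-1],
  ],
)

```text
time_s: 8.03
position: [616.8, 84.1, 171.6]
tool_rot: [[-0.003, -1.0, -0.005], [-0.965, 0.005, -0.261], [0.261, 0.004, -0.965]]
force: [-0.0, 0.8, -2.9]
finger_gap: 41.8
```

```bash
python3 -c "
from h import *;st()
d=snap('wrist');crop(d,0,0,640,480,1,'w4.png')
d=snap('scene');crop(d,150,100,450,350,2.5,'s4.png')"
```

```text
t8.0 p [616.8  84.1 171.6] yaw-90.2 z [-0.005 -0.261 -0.965] q [ 0.26  0.51  0.03  1.16 -0.25 -1.3 ] F [-0.   0.8 -2.9] gap41.8
```

View pics/w4.png

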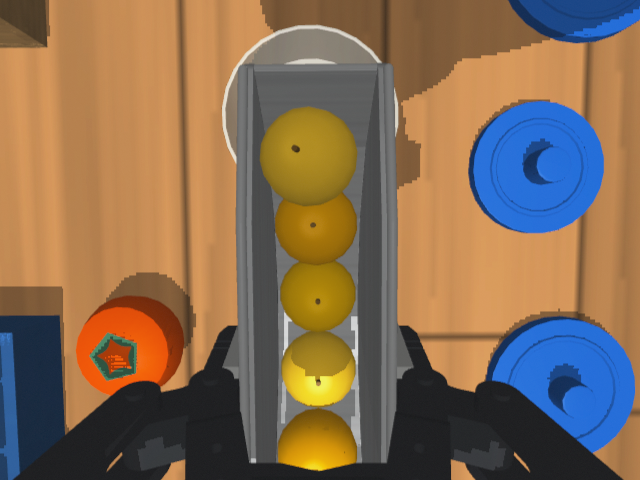

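View pics/s4.png

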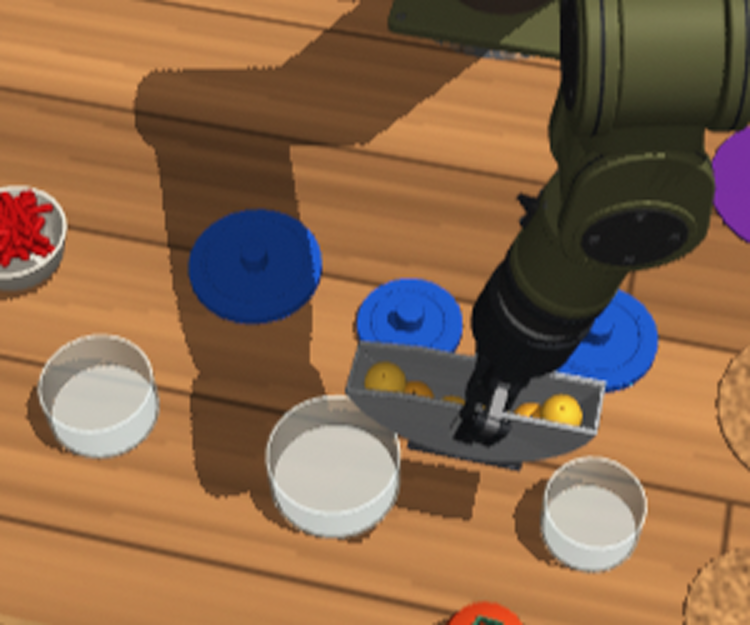

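```bash
python3 -c "
from h import *
o=st()
d=snap('wrist')
for r in ([91.3,0,6.8],[91.3,21,6.8],[88,0,4],[95,0,10]): print(r,proj(d,o['tool_rot']@np.array(r)+o['position']))
print(onz(d,310,113,50), onz(d,310,27,50))
for u in (223,397): print(onz(d,u,113,50))
"
```

```text
t8.1 p [616.5  85.9 171.8] yaw-90.1 z [-0.005 -0.26  -0.966] q [ 0.26  0.51  0.03  1.17 -0.25 -1.3 ] F [ 0.5  0.8 -2.2] gap42.3
[91.3, 0, 6.8] [314.96936272  76.47613864]
[91.3, 21, 6.8] [384.03963253  76.55299465]
[88, 0, 4] [314.92929959  87.74508157]
[95, 0, 10] [315.01417201  64.18942529]
[619.50468378 -27.59258192  50.        ] [619.29392952 -80.3130552   50.        ]
[674.50743173 -27.68446307  50.        ]
[564.39923834 -27.50052922  50.        ]
```

Emit:
servo_tool(
  series=[
    [[0.3,-0.4,-3.1],[0,-0.0325,0],-1],
    [[0.3,-0.4,-3.1],[0,-0.0325,0],-1],
    [[0.3,-0.4,-3.1],[0,-0.0325,0],-1],
    [[0.3,-0.4,-3.1],[0,-0.0325,0],-1],
    [[0.3,-0.4,-3.1],[0,-0.0325,0],-1],
    [[0.3,-0.4,-3.1],[0,-0.0325,0],-1],
    [[0.3,-0.4,-3.1],[0,-0.0325,0],-1],
    [[0.3,-0.4,-3.1],[0,-0.0325,0],-1],
  ],
)

```text
time_s: 8.85
position: [619.1, 90.0, 197.4]
tool_rot: [[0.001, -1.0, -0.003], [-1.0, -0.001, -0.001], [0.001, 0.003, -1.0]]
force: [-0.1, 0.6, -3.4]
finger_gap: 42.4
```

Emit:
servo_tool(
  series=[
    [[-1,0,5],[0,0,0],-1],
    [[-2,0,12],[0,0,0],-1],
    [[-2,0,18],[0,0,0],-1],
    [[0,0,20],[0,0,0],-1],
    [[0,0,18],[0,0,0],-1],
    [[0,0,14],[0,0,0],-1],
    [[0,0,8],[0,0,0],-1],
    [[0,0,2],[0,0,0],-1],
  ],
)

```text
time_s: 9.52
position: [618.5, 93.3, 98.7]
tool_rot: [[-0.001, -1.0, -0.005], [-1.0, 0.001, -0.005], [0.005, 0.005, -1.0]]
force: [-1.5, -1.4, -0.7]
finger_gap: 42.4
```

```bash
python3 -c "
from h import *;st()
d=snap('wrist');crop(d,0,0,640,480,1,'w5.png')
d=snap('scene');crop(d,150,100,450,350,2.5,'s5.png')"
```

```text
t9.5 p [618.5  93.3  98.7] yaw-90.0 z [-0.005 -0.005 -1.   ] q [ 0.15  0.52 -0.12  0.93 -0.   -1.42] F [-1.5 -1.4 -0.7] gap42.4
```

View pics/w5.png

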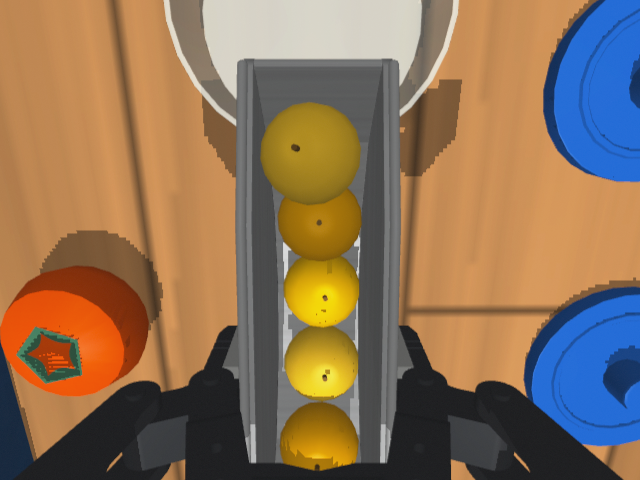

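View pics/s5.png

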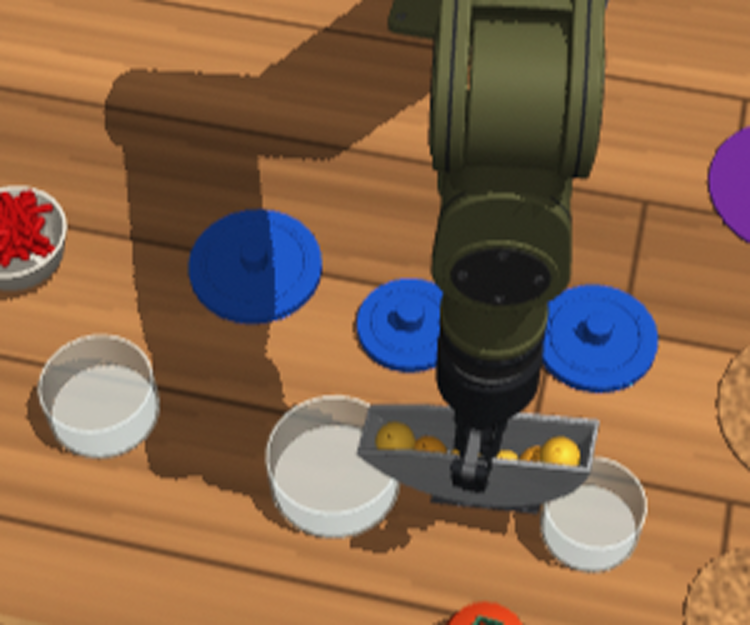

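Emit:
servo_tool(
  series=[
    [[0.1,0,-1.4],[0,-0.015,0],-1],
    [[0.1,0,-1.4],[0,-0.015,0],-1],
    [[0.1,0,-1.4],[0,-0.015,0],-1],
    [[0.1,0,-1.4],[0,-0.015,0],-1],
    [[0.1,0,-1.4],[0,-0.015,0],-1],
    [[0,0,0],[0,0,0],-1],
    [[0,0,0],[0,0,0],-1],
    [[0,0,0],[0,0,0],-1],
  ],
)

```text
time_s: 10.28
position: [619.9, 91.8, 107.3]
tool_rot: [[-0.003, -1.0, -0.002], [-0.997, 0.003, 0.072], [-0.072, 0.002, -0.997]]
force: [-0.5, -1.3, -3.6]
finger_gap: 42.0
```

```bash
cat > look.py <<'E'
import sys
from h import *
n=sys.argv[1];o=st();R=o["tool_rot"];print("cup tilt", np.degrees(np.arctan2(-R[2,0],-R[2,2]))+15)
w=snap('wrist')["img"];s=snap('scene')["img"]
a=cv2.resize(w,(400,300));x0,y0=int(sys.argv[2]),int(sys.argv[3]);b=cv2.resize(s[y0:y0+120,x0:x0+160],(400,300),interpolation=cv2.INTER_CUBIC)
cv2.imwrite("pics/"+n,np.hstack([a,b])[:,:,::-1])
E
python3 look.py l1.png 235 230
```

```text
t10.3 p [619.9  91.8 107.3] yaw-90.2 z [-0.002  0.072 -0.997] q [ 0.11  0.51 -0.12  0.93  0.07 -1.46] F [-0.5 -1.3 -3.6] gap42.0
cup tilt 19.128611600813585
```

View pics/l1.png

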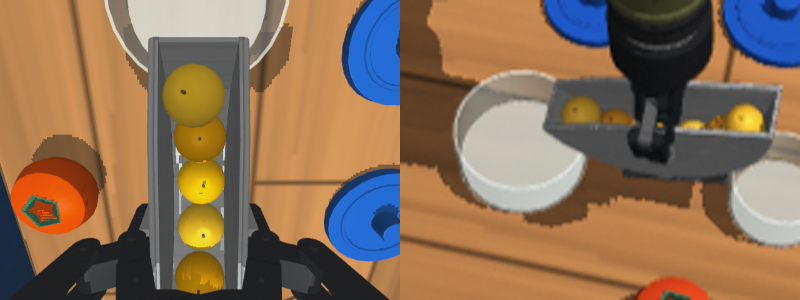

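Emit:
servo_tool(
  series=[
    [[0,0,-0.9],[0,-0.01,0],-1],
    [[0.1,0,-0.9],[0,-0.01,0],-1],
    [[0,0,-0.9],[0,-0.01,0],-1],
    [[0.1,0,-0.9],[0,-0.01,0],-1],
    [[0,0,0],[0,0,0],-1],
    [[0,0,0],[0,0,0],-1],
    [[0,0,0],[0,0,0],-1],
    [[0,0,0],[0,0,0],-1],
  ],
)

```text
time_s: 11.05
position: [619.9, 91.5, 110.8]
tool_rot: [[-0.003, -1.0, -0.002], [-0.994, 0.003, 0.112], [-0.112, 0.002, -0.994]]
force: [0.7, 0.0, -3.5]
finger_gap: 42.5
```

```bash
python3 look.py l2.png 235 230
```

```text
t11.1 p [619.9  91.5 110.8] yaw-90.2 z [-0.002  0.112 -0.994] q [ 0.09  0.51 -0.12  0.93  0.11 -1.48] F [ 0.7  0.  -3.5] gap42.5
cup tilt 21.417179080664383
```

View pics/l2.png

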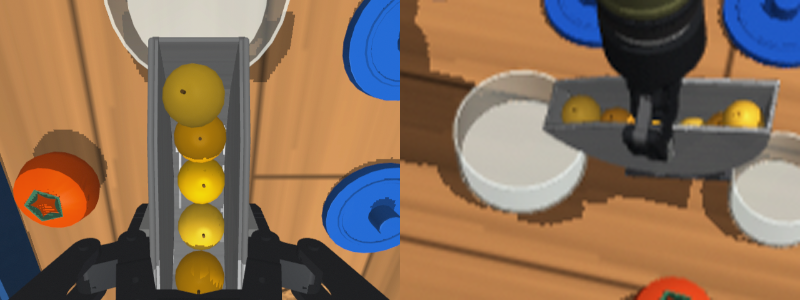

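Emit:
servo_tool(
  series=[
    [[0,0,-0.9],[0,-0.01,0],-1],
    [[0.1,0,-0.9],[0,-0.01,0],-1],
    [[0,0,-0.9],[0,-0.01,0],-1],
    [[0.1,0,-0.9],[0,-0.01,0],-1],
    [[0,0,0],[0,0,0],-1],
    [[0,0,0],[0,0,0],-1],
    [[0,0,0],[0,0,0],-1],
    [[0,0,0],[0,0,0],-1],
  ],
)

```text
time_s: 11.82
position: [619.9, 90.9, 114.4]
tool_rot: [[-0.003, -1.0, -0.002], [-0.988, 0.003, 0.151], [-0.151, 0.002, -0.988]]
force: [-0.1, 0.5, -3.8]
finger_gap: 42.3
```

```bash
python3 look.py l3.png 235 230
```

```text
t11.8 p [619.9  90.9 114.4] yaw-90.2 z [-0.002  0.151 -0.988] q [ 0.07  0.5  -0.12  0.94  0.15 -1.5 ] F [-0.1  0.5 -3.8] gap42.3
cup tilt 23.71114962430742
```

View pics/l3.png

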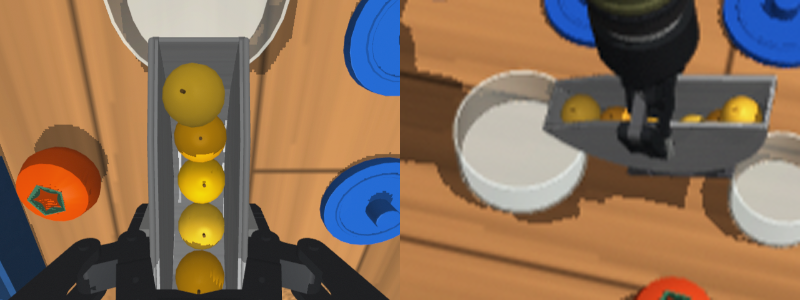

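Emit:
servo_tool(
  series=[
    [[0,0,-0.9],[0,-0.01,0],-1],
    [[0.1,0,-0.9],[0,-0.01,0],-1],
    [[0,0,-0.9],[0,-0.01,0],-1],
    [[0.1,0,-0.9],[0,-0.01,0],-1],
    [[0,0,0],[0,0,0],-1],
    [[0,0,0],[0,0,0],-1],
    [[0,0,0],[0,0,0],-1],
    [[0,0,0],[0,0,0],-1],
  ],
)

```text
time_s: 12.58
position: [619.9, 90.0, 117.9]
tool_rot: [[-0.003, -1.0, -0.002], [-0.982, 0.003, 0.191], [-0.191, 0.002, -0.982]]
force: [0.3, -0.3, -2.1]
finger_gap: 42.0
```

```bash
python3 look.py l4.png 235 230
```

```text
t12.6 p [619.9  90.  117.9] yaw-90.2 z [-0.002  0.191 -0.982] q [ 0.05  0.5  -0.12  0.94  0.19 -1.52] F [ 0.3 -0.3 -2.1] gap42.0
cup tilt 26.00181006188124
```

View pics/l4.png

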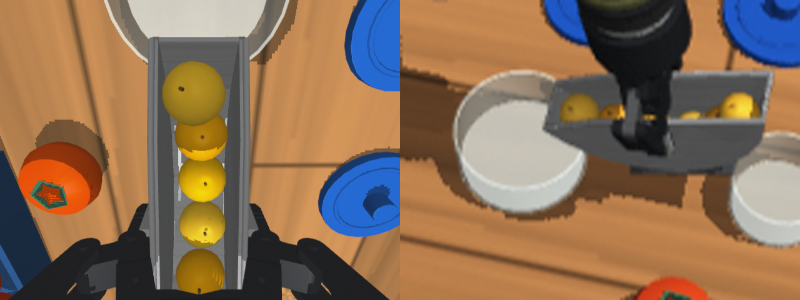

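Emit:
servo_tool(
  series=[
    [[0,0,-0.9],[0,-0.01,0],-1],
    [[0.1,0,-0.9],[0,-0.01,0],-1],
    [[0,0,-0.9],[0,-0.01,0],-1],
    [[0.1,0,-0.9],[0,-0.01,0],-1],
    [[0,0,0],[0,0,0],-1],
    [[0,0,0],[0,0,0],-1],
    [[0,0,0],[0,0,0],-1],
    [[0,0,0],[0,0,0],-1],
  ],
)

```text
time_s: 13.35
position: [619.9, 89.1, 121.4]
tool_rot: [[-0.003, -1.0, -0.002], [-0.973, 0.003, 0.23], [-0.23, 0.002, -0.973]]
force: [-0.6, 0.7, -3.4]
finger_gap: 42.4
```

```bash
python3 look.py l5.png 235 230
```

```text
t13.3 p [619.9  89.1 121.4] yaw-90.2 z [-0.002  0.23  -0.973] q [ 0.03  0.5  -0.12  0.94  0.23 -1.54] F [-0.6  0.7 -3.4] gap42.4
cup tilt 28.292173231284465
```

View pics/l5.png

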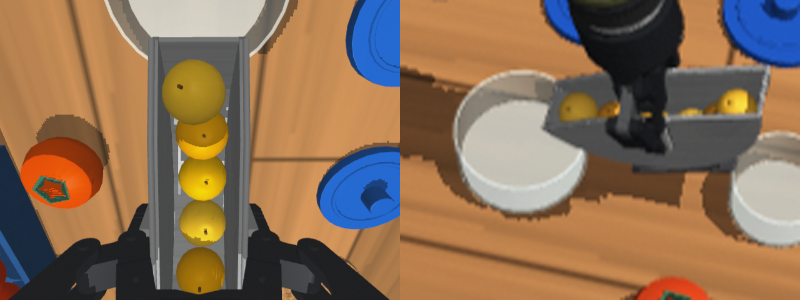

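Emit:
servo_tool(
  series=[
    [[0,0,0],[0,0,0],-1],
    [[0,0,0],[0,0,0],-1],
    [[0,0,0],[0,0,0],-1],
    [[0,0,0],[0,0,0],-1],
    [[0,0,0],[0,0,0],-1],
    [[0,0,0],[0,0,0],-1],
    [[0,0,0],[0,0,0],-1],
    [[0,0,0],[0,0,0],-1],
  ],
)

```text
time_s: 14.12
position: [619.9, 89.1, 121.4]
tool_rot: [[-0.003, -1.0, -0.002], [-0.973, 0.003, 0.23], [-0.23, 0.002, -0.973]]
force: [0.6, 0.1, -3.9]
finger_gap: 42.6
```

Emit:
servo_tool(
  series=[
    [[0,0,-0.9],[0,-0.01,0],-1],
    [[0.1,0,-0.9],[0,-0.01,0],-1],
    [[0,0,-0.9],[0,-0.01,0],-1],
    [[0.1,0,-0.9],[0,-0.01,0],-1],
    [[0,0,0],[0,0,0],-1],
    [[0,0,0],[0,0,0],-1],
    [[0,0,0],[0,0,0],-1],
    [[0,0,0],[0,0,0],-1],
  ],
)

```text
time_s: 14.78
position: [619.9, 88.0, 124.8]
tool_rot: [[-0.003, -1.0, -0.002], [-0.963, 0.003, 0.269], [-0.269, 0.002, -0.963]]
force: [0.7, -0.8, -3.4]
finger_gap: 42.4
```

```bash
python3 look.py l6.png 235 230
```

```text
t14.8 p [619.9  88.  124.8] yaw-90.2 z [-0.002  0.269 -0.963] q [ 0.01  0.5  -0.12  0.95  0.27 -1.56] F [ 0.7 -0.8 -3.4] gap42.4
cup tilt 30.58625191321439
```

View pics/l6.png

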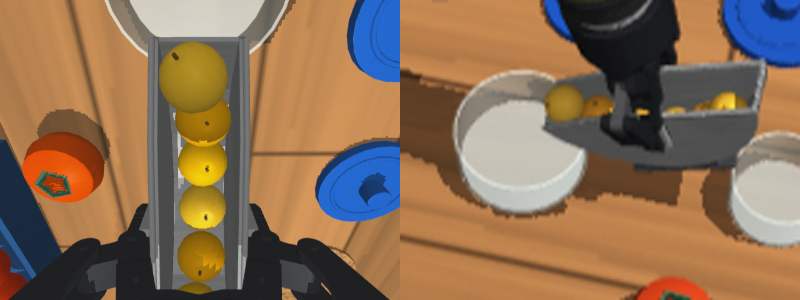

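Advancing now; smaller steps.

Emit:
servo_tool(
  series=[
    [[0,0,-0.9],[0,-0.01,0],-1],
    [[0.1,0,-0.9],[0,-0.01,0],-1],
    [[0,0,0],[0,0,0],-1],
    [[0,0,0],[0,0,0],-1],
    [[0,0,0],[0,0,0],-1],
    [[0,0,0],[0,0,0],-1],
    [[0,0,0],[0,0,0],-1],
    [[0,0,0],[0,0,0],-1],
  ],
)

```text
time_s: 15.55
position: [620.0, 87.5, 126.6]
tool_rot: [[-0.003, -1.0, -0.002], [-0.958, 0.002, 0.288], [-0.288, 0.002, -0.958]]
force: [0.5, -0.1, -4.6]
finger_gap: 42.6
```

```bash
python3 look.py l7.png 235 230
```

```text
t15.6 p [620.   87.5 126.6] yaw-90.2 z [-0.002  0.288 -0.958] q [-0.    0.5  -0.12  0.95  0.29 -1.57] F [ 0.5 -0.1 -4.6] gap42.6
cup tilt 31.731078848957626
```

View pics/l7.png

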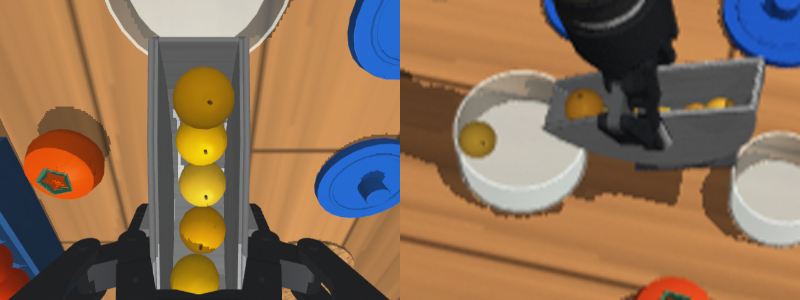

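Emit:
servo_tool(
  series=[
    [[0.1,0,-0.9],[0,-0.01,0],-1],
    [[0.1,0,-0.9],[0,-0.01,0],-1],
    [[0.1,0,-0.9],[0,-0.01,0],-1],
    [[0.1,0,-0.9],[0,-0.01,0],-1],
    [[0.1,0,-0.9],[0,-0.01,0],-1],
    [[0,0,0],[0,0,0],-1],
    [[0,0,0],[0,0,0],-1],
    [[0,0,0],[0,0,0],-1],
  ],
)

```text
time_s: 16.32
position: [620.0, 85.5, 130.6]
tool_rot: [[-0.003, -1.0, -0.001], [-0.942, 0.003, 0.335], [-0.335, 0.002, -0.942]]
force: [-0.2, -0.3, -2.7]
finger_gap: 42.7
```

Emit:
servo_tool(
  series=[
    [[0,0,-0.9],[0,-0.01,0],-1],
    [[0.1,0,-0.9],[0,-0.01,0],-1],
    [[0,0,-0.9],[0,-0.01,0],-1],
    [[0.1,0,-0.9],[0,-0.01,0],-1],
    [[0,0,0],[0,0,0],-1],
    [[0,0,0],[0,0,0],-1],
    [[0,0,0],[0,0,0],-1],
    [[0,0,0],[0,0,0],-1],
  ],
)

```text
time_s: 16.98
position: [619.9, 84.2, 134.0]
tool_rot: [[-0.003, -1.0, -0.001], [-0.928, 0.003, 0.373], [-0.373, 0.002, -0.928]]
force: [0.2, 0.5, -5.0]
finger_gap: 42.5
```

```bash
python3 look.py l8.png 235 230
```

```text
t17.0 p [619.9  84.2 134. ] yaw-90.2 z [-0.001  0.373 -0.928] q [-0.05  0.51 -0.12  0.97  0.38 -1.62] F [ 0.2  0.5 -5. ] gap42.5
cup tilt 36.88667054290045
```

View pics/l8.png

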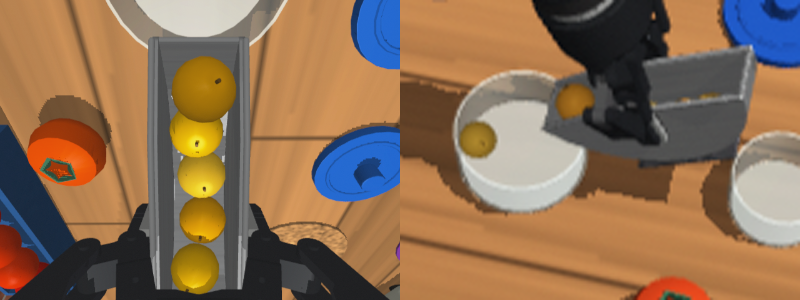

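Emit:
servo_tool(
  series=[
    [[0,0,-0.9],[0,-0.01,0],-1],
    [[0.1,0,-0.9],[0,-0.01,0],-1],
    [[0,0,-0.9],[0,-0.01,0],-1],
    [[0.1,0,-0.9],[0,-0.01,0],-1],
    [[0,0,0],[0,0,0],-1],
    [[0,0,0],[0,0,0],-1],
    [[0,0,0],[0,0,0],-1],
    [[0,0,0],[0,0,0],-1],
  ],
)

```text
time_s: 17.75
position: [619.9, 82.6, 137.2]
tool_rot: [[-0.003, -1.0, -0.001], [-0.912, 0.003, 0.41], [-0.41, 0.002, -0.912]]
force: [-0.0, 0.4, -2.0]
finger_gap: 42.1
```

Emit:
servo_tool(
  series=[
    [[0,0,-0.9],[0,-0.01,0],-1],
    [[0.1,0,-0.9],[0,-0.01,0],-1],
    [[0,0,0],[0,0,0],-1],
    [[0,0,0],[0,0,0],-1],
    [[0,0,0],[0,0,0],-1],
    [[0,0,0],[0,0,0],-1],
    [[0,0,0],[0,0,0],-1],
    [[0,0,0],[0,0,0],-1],
  ],
)

```text
time_s: 18.42
position: [620.0, 81.8, 138.8]
tool_rot: [[-0.003, -1.0, -0.001], [-0.904, 0.002, 0.428], [-0.428, 0.002, -0.904]]
force: [0.3, -0.4, -3.4]
finger_gap: 42.5
```

```bash
python3 look.py l9.png 235 230
```

```text
t18.4 p [620.   81.8 138.8] yaw-90.2 z [-0.001  0.428 -0.904] q [-0.08  0.51 -0.11  0.99  0.44 -1.66] F [ 0.3 -0.4 -3.4] gap42.5
cup tilt 40.32380364438998
```

View pics/l9.png

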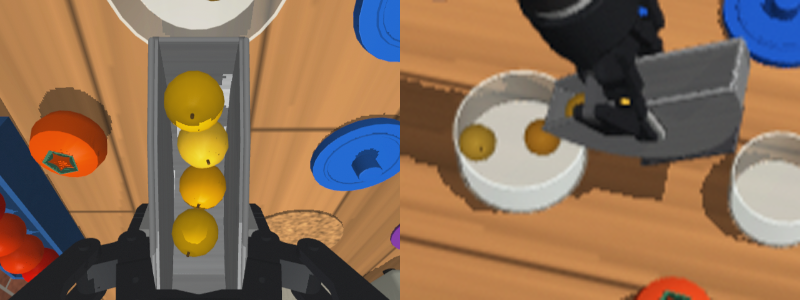

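Emit:
servo_tool(
  series=[
    [[0.1,0,-0.9],[0,-0.01,0],-1],
    [[0.1,0,-0.9],[0,-0.01,0],-1],
    [[0.1,0,-0.9],[0,-0.01,0],-1],
    [[0.1,0,-0.9],[0,-0.01,0],-1],
    [[0.1,0,-0.9],[0,-0.01,0],-1],
    [[0,0,0],[0,0,0],-1],
    [[0,0,0],[0,0,0],-1],
    [[0,0,0],[0,0,0],-1],
  ],
)

```text
time_s: 19.18
position: [620.0, 79.2, 142.6]
tool_rot: [[-0.004, -1.0, -0.001], [-0.881, 0.003, 0.472], [-0.472, 0.002, -0.881]]
force: [-0.3, 0.1, -4.0]
finger_gap: 42.1
```

Emit:
servo_tool(
  series=[
    [[0,0,-0.9],[0,-0.01,0],-1],
    [[0.1,0,-0.9],[0,-0.01,0],-1],
    [[0,0,-0.9],[0,-0.01,0],-1],
    [[0.1,0,-0.9],[0,-0.01,0],-1],
    [[0,0,0],[0,0,0],-1],
    [[0,0,0],[0,0,0],-1],
    [[0,0,0],[0,0,0],-1],
    [[0,0,0],[0,0,0],-1],
  ],
)

```text
time_s: 19.85
position: [620.0, 77.4, 145.7]
tool_rot: [[-0.003, -1.0, -0.001], [-0.862, 0.003, 0.507], [-0.507, 0.002, -0.862]]
force: [-0.3, 0.8, -2.2]
finger_gap: 42.2
```

```bash
python3 look.py l10.png 235 230
```

```text
t19.9 p [620.   77.4 145.7] yaw-90.2 z [-0.001  0.507 -0.862] q [-0.13  0.53 -0.1   1.02  0.53 -1.71] F [-0.3  0.8 -2.2] gap42.2
cup tilt 45.48030377301968
```

View pics/l10.png

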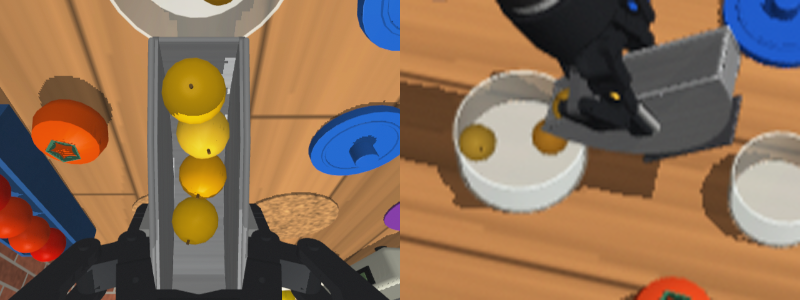

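Emit:
servo_tool(
  series=[
    [[0,0,-0.9],[0,-0.01,0],-1],
    [[0.1,0,-0.9],[0,-0.01,0],-1],
    [[0,0,0],[0,0,0],-1],
    [[0,0,0],[0,0,0],-1],
    [[0,0,0],[0,0,0],-1],
    [[0,0,0],[0,0,0],-1],
    [[0,0,0],[0,0,0],-1],
    [[0,0,0],[0,0,0],-1],
  ],
)

```text
time_s: 20.62
position: [620.0, 76.4, 147.2]
tool_rot: [[-0.003, -1.0, -0.001], [-0.851, 0.002, 0.524], [-0.524, 0.002, -0.851]]
force: [0.2, -0.7, -2.8]
finger_gap: 42.7
```

Emit:
servo_tool(
  series=[
    [[0,0,-0.9],[0,-0.01,0],-1],
    [[0.1,0,-0.9],[0,-0.01,0],-1],
    [[0,0,0],[0,0,0],-1],
    [[0,0,0],[0,0,0],-1],
    [[0,0,0],[0,0,0],-1],
    [[0,0,0],[0,0,0],-1],
    [[0,0,0],[0,0,0],-1],
    [[0,0,0],[0,0,0],-1],
  ],
)

```text
time_s: 21.28
position: [619.9, 75.4, 148.6]
tool_rot: [[-0.003, -1.0, -0.001], [-0.841, 0.002, 0.541], [-0.541, 0.002, -0.841]]
force: [0.2, -0.3, -2.7]
finger_gap: 42.6
```

```bash
python3 look.py l11.png 235 230
```

```text
t21.3 p [619.9  75.4 148.6] yaw-90.2 z [-0.001  0.541 -0.841] q [-0.14  0.54 -0.09  1.03  0.57 -1.74] F [ 0.2 -0.3 -2.7] gap42.6
cup tilt 47.771876153953784
```

View pics/l11.png

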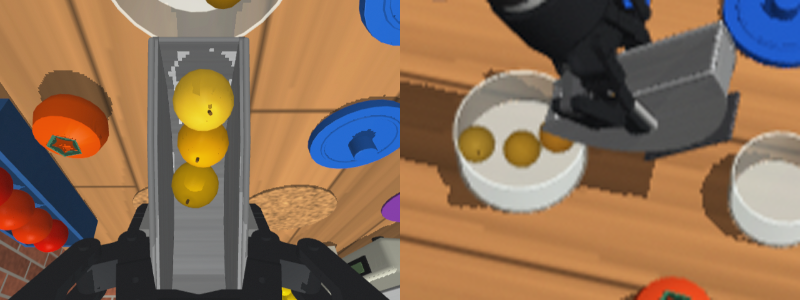

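Emit:
servo_tool(
  series=[
    [[-2,0,-1.2],[0,0.025,0],-1],
    [[-2,0,-1.2],[0,0.025,0],-1],
    [[-2,0,-1.2],[0,0.025,0],-1],
    [[-2,0,-1.2],[0,0.025,0],-1],
    [[-2,0,-1.2],[0,0.025,0],-1],
    [[-2,0,-1.2],[0,0.025,0],-1],
    [[-2,0,-1.2],[0,0.025,0],-1],
    [[-2,0,-1.2],[0,0.025,0],-1],
  ],
)

```text
time_s: 22.05
position: [620.0, 85.3, 164.9]
tool_rot: [[-0.003, -1.0, -0.001], [-0.932, 0.002, 0.361], [-0.361, 0.002, -0.932]]
force: [-0.3, 0.0, -3.1]
finger_gap: 42.8
```

Emit:
servo_tool(
  series=[
    [[3.7,1.4,-1.5],[0,0,0],-1],
    [[9.3,1.4,-3.6],[0,0,0],-1],
    [[14,1.4,-5.4],[0,0,0],-1],
    [[16.8,1.4,-6.5],[0,0,0],-1],
    [[16.8,1.4,-6.5],[0,0,0],-1],
    [[16.8,1.4,-6.5],[0,0,0],-1],
    [[16.8,1.4,-6.5],[0,0,0],-1],
    [[15,1.4,-5.8],[0,0,0],-1],
  ],
)

```text
time_s: 22.72
position: [607.9, -34.6, 163.7]
tool_rot: [[-0.005, -1.0, -0.002], [-0.932, 0.004, 0.363], [-0.363, 0.003, -0.932]]
force: [-0.2, 0.2, -3.9]
finger_gap: 42.2
```

Emit:
servo_tool(
  series=[
    [[15,1.4,-5.8],[0,0,0],-1],
    [[15,1.4,-5.8],[0,0,0],-1],
    [[15,1.4,-5.8],[0,0,0],-1],
    [[15,1.4,-5.8],[0,0,0],-1],
    [[13,1.4,-5.1],[0,0,0],-1],
    [[9.3,1.4,-3.6],[0,0,0],-1],
    [[5.6,1.4,-2.2],[0,0,0],-1],
    [[2.8,1.4,-1.1],[0,0,0],-1],
  ],
)

```text
time_s: 23.38
position: [596.9, -130.6, 163.9]
tool_rot: [[-0.005, -1.0, -0.001], [-0.932, 0.004, 0.364], [-0.364, 0.003, -0.932]]
force: [-0.3, 1.0, -2.2]
finger_gap: 41.9
```

```bash
python3 look.py l12.png 140 200; python3 -c "
from h import *
d=snap('wrist');crop(d,0,0,640,480,1,'w6.png')"
```

```text
t23.4 p [ 596.9 -130.6  163.9] yaw-90.3 z [-0.001  0.364 -0.932] q [-0.39  0.55  0.04  1.21  0.34 -1.98] F [-0.3  1.  -2.2] gap41.9
cup tilt 36.32179442363844
```

View pics/l12.png

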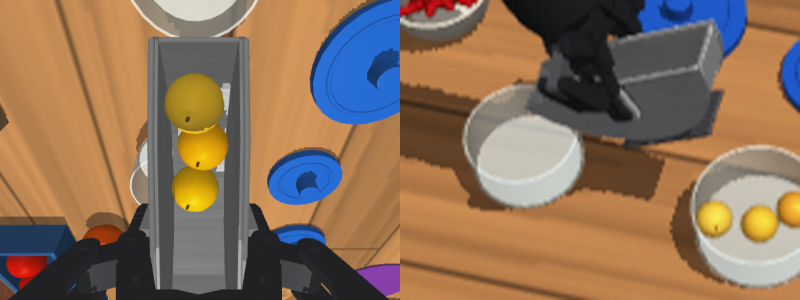

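View pics/w6.png

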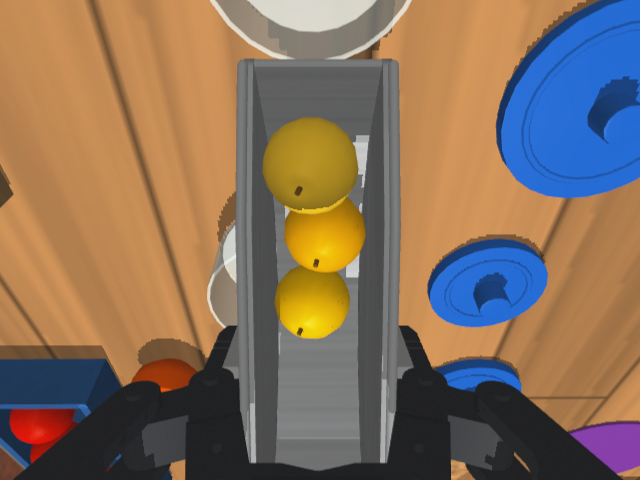

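```bash
python3 -c "
from h import *
d=snap('wrist')
for p in ((312,58),(211,0),(411,0)): print(onz(d,*p,50))
print('lip?',onz(d,318,60,121.8))
"
```

```text
[ 598.13187867 -194.88398406   50.        ]
[ 641.20848429 -218.58207415   50.        ]
[ 555.36602964 -218.39106924   50.        ]
lip? [ 595.6052466  -214.77714027  121.8       ]
```

Emit:
servo_tool(
  series=[
    [[1,-0.3,2.5],[0,0,0],-1],
    [[2,-0.4,5],[0,0,0],-1],
    [[2.5,-0.4,6.5],[0,0,0],-1],
    [[2.5,-0.4,6.5],[0,0,0],-1],
    [[2,0,5],[0,0,0],-1],
    [[1,0,2.5],[0,0,0],-1],
    [[0.2,0,-1.9],[0,-0.02,0],-1],
    [[0.2,0,-1.9],[0,-0.02,0],-1],
  ],
)

```text
time_s: 24.25
position: [598.3, -130.8, 137.5]
tool_rot: [[-0.003, -1.0, -0.002], [-0.916, 0.002, 0.402], [-0.402, 0.003, -0.916]]
force: [-0.0, 0.1, -1.9]
finger_gap: 42.4
```

Emit:
servo_tool(
  series=[
    [[0.2,0,-1.9],[0,-0.02,0],-1],
    [[0.2,0,-1.9],[0,-0.02,0],-1],
    [[0.2,0,-1.9],[0,-0.02,0],-1],
    [[0.2,0,-1.9],[0,-0.02,0],-1],
    [[0.2,0,-1.9],[0,-0.02,0],-1],
    [[0.2,0,-1.9],[0,-0.02,0],-1],
    [[0.1,0,-0.9],[0,-0.01,0],-1],
    [[0.1,0,-0.9],[0,-0.01,0],-1],
  ],
)

```text
time_s: 24.92
position: [598.5, -138.8, 148.4]
tool_rot: [[-0.004, -1.0, -0.001], [-0.851, 0.003, 0.525], [-0.525, 0.003, -0.851]]
force: [0.5, 0.6, -2.2]
finger_gap: 42.2
```

```bash
python3 look.py l13.png 140 200
```

```text
t24.9 p [ 598.5 -138.8  148.4] yaw-90.3 z [-0.001  0.525 -0.851] q [-0.46  0.64  0.1   1.3   0.49 -2.1 ] F [ 0.5  0.6 -2.2] gap42.2
cup tilt 46.688380548066164
```

View pics/l13.png

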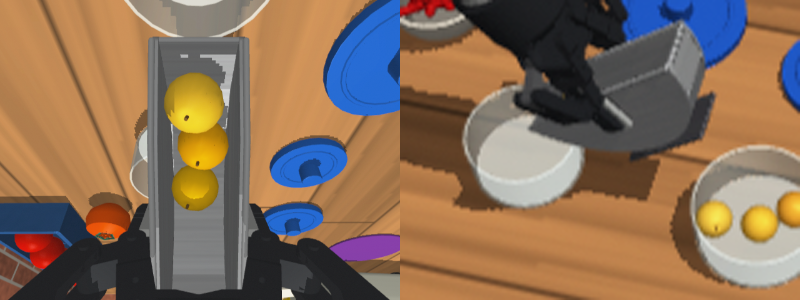

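Emit:
servo_tool(
  series=[
    [[0.1,0,-1.4],[0,-0.015,0],-1],
    [[0.1,0,-1.4],[0,-0.015,0],-1],
    [[0.1,0,-1.4],[0,-0.015,0],-1],
    [[0.1,0,-1.4],[0,-0.015,0],-1],
    [[0.1,0,-1.4],[0,-0.015,0],-1],
    [[0.1,0,-0.9],[0,-0.01,0],-1],
    [[0.1,0,-0.9],[0,-0.01,0],-1],
    [[0,0,0],[0,0,0],-1],
  ],
)

```text
time_s: 25.68
position: [598.5, -144.5, 155.1]
tool_rot: [[-0.004, -1.0, -0.0], [-0.797, 0.003, 0.603], [-0.603, 0.003, -0.797]]
force: [0.1, 0.4, -4.0]
finger_gap: 42.2
```

Emit:
servo_tool(
  series=[
    [[0,0,-0.9],[0,-0.01,0],-1],
    [[0.1,0,-0.9],[0,-0.01,0],-1],
    [[0,0,0],[0,0,0],-1],
    [[0,0,0],[0,0,0],-1],
    [[0,0,0],[0,0,0],-1],
    [[0,0,0],[0,0,0],-1],
    [[0,0,0],[0,0,0],-1],
    [[0,0,0],[0,0,0],-1],
  ],
)

```text
time_s: 26.35
position: [598.5, -145.0, 156.9]
tool_rot: [[-0.003, -1.0, -0.0], [-0.786, 0.002, 0.619], [-0.619, 0.002, -0.786]]
force: [1.0, -0.8, -2.4]
finger_gap: 42.2
```

```bash
python3 look.py l14.png 140 200
```

```text
t26.4 p [ 598.5 -145.   156.9] yaw-90.2 z [-0.     0.619 -0.786] q [-0.51  0.7   0.17  1.41  0.57 -2.19] F [ 1.  -0.8 -2.4] gap42.2
cup tilt 53.213448877579914
```

View pics/l14.png

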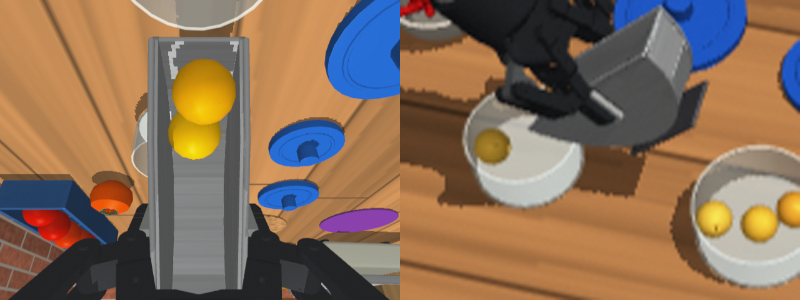

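Emit:
servo_tool(
  series=[
    [[0.1,0,-0.9],[0,-0.01,0],-1],
    [[0.1,0,-0.9],[0,-0.01,0],-1],
    [[0.1,0,-0.9],[0,-0.01,0],-1],
    [[0.1,0,-0.9],[0,-0.01,0],-1],
    [[0,0,0],[0,0,0],-1],
    [[0,0,0],[0,0,0],-1],
    [[0,0,0],[0,0,0],-1],
    [[0,0,0],[0,0,0],-1],
  ],
)

```text
time_s: 27.12
position: [598.5, -147.7, 159.4]
tool_rot: [[-0.004, -1.0, -0.0], [-0.76, 0.003, 0.65], [-0.65, 0.002, -0.76]]
force: [-0.0, 0.1, -3.7]
finger_gap: 42.3
```

```bash
python3 look.py l15.png 140 200
```

```text
t27.1 p [ 598.5 -147.7  159.4] yaw-90.3 z [-0.    0.65 -0.76] q [-0.53  0.72  0.2   1.45  0.6  -2.22] F [-0.   0.1 -3.7] gap42.3
cup tilt 55.50941749707004
```

View pics/l15.png

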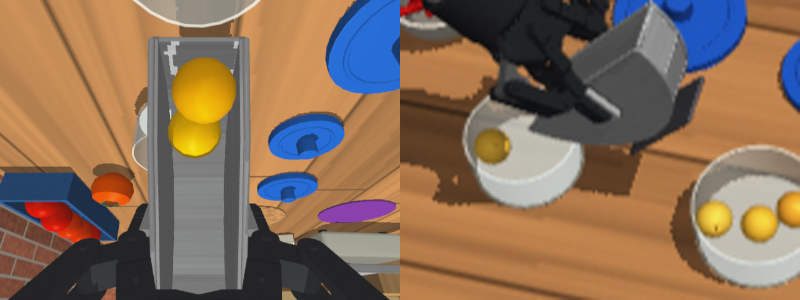

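Emit:
servo_tool(
  series=[
    [[0.1,0,-0.9],[0,-0.01,0],-1],
    [[0.1,0,-0.9],[0,-0.01,0],-1],
    [[0.1,0,-0.9],[0,-0.01,0],-1],
    [[0,0,0],[0,0,0],-1],
    [[0,0,0],[0,0,0],-1],
    [[0,0,0],[0,0,0],-1],
    [[0,0,0],[0,0,0],-1],
    [[0,0,0],[0,0,0],-1],
  ],
)

```text
time_s: 27.88
position: [598.5, -149.7, 161.3]
tool_rot: [[-0.003, -1.0, -0.0], [-0.741, 0.002, 0.672], [-0.672, 0.002, -0.741]]
force: [-0.2, -0.8, -2.3]
finger_gap: 42.5
```

```bash
python3 look.py l16.png 140 200
```

```text
t27.9 p [ 598.5 -149.7  161.3] yaw-90.3 z [-0.     0.672 -0.741] q [-0.54  0.74  0.22  1.48  0.62 -2.24] F [-0.2 -0.8 -2.3] gap42.5
cup tilt 57.223994680575885
```

View pics/l16.png

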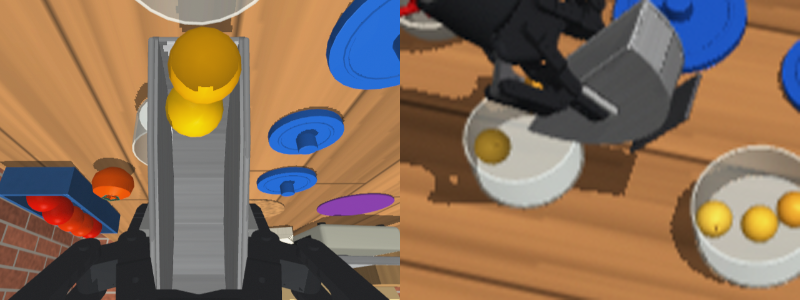

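Emit:
servo_tool(
  series=[
    [[0,0,0],[0,0,0],-1],
    [[0,0,0],[0,0,0],-1],
    [[0,0,0],[0,0,0],-1],
    [[-0.1,0,0.9],[0,0.01,0],-1],
    [[-0.1,0,0.9],[0,0.01,0],-1],
    [[-0.1,0,0.9],[0,0.01,0],-1],
    [[-0.1,0,0.9],[0,0.01,0],-1],
    [[-0.1,0,0.9],[0,0.01,0],-1],
  ],
)

```text
time_s: 28.65
position: [598.5, -146.2, 158.2]
tool_rot: [[-0.003, -1.0, -0.0], [-0.774, 0.002, 0.633], [-0.633, 0.002, -0.774]]
force: [0.2, -0.3, -2.5]
finger_gap: 42.5
```

```bash
python3 look.py l17.png 140 200
```

```text
t28.6 p [ 598.5 -146.2  158.2] yaw-90.2 z [-0.     0.633 -0.774] q [-0.52  0.71  0.18  1.43  0.58 -2.2 ] F [ 0.2 -0.3 -2.5] gap42.5
cup tilt 54.30300888395762
```

View pics/l17.png

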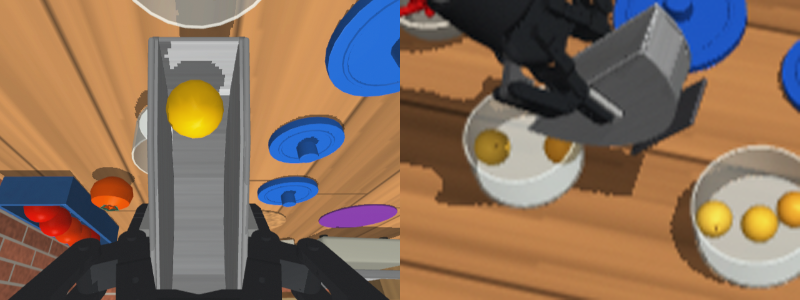

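Emit:
servo_tool(
  series=[
    [[-2.1,0,0.2],[0,0.04,0],-1],
    [[-2.1,0,0.2],[0,0.04,0],-1],
    [[-2.1,0,0.2],[0,0.04,0],-1],
    [[-2.1,0,0.2],[0,0.04,0],-1],
    [[-2.1,0,0.2],[0,0.04,0],-1],
    [[-2.1,0,0.2],[0,0.04,0],-1],
    [[-2.1,0,0.2],[0,0.04,0],-1],
    [[-2.1,0,0.2],[0,0.04,0],-1],
  ],
)

```text
time_s: 29.42
position: [598.3, -131.0, 165.7]
tool_rot: [[-0.004, -1.0, -0.001], [-0.934, 0.003, 0.357], [-0.357, 0.003, -0.934]]
force: [-0.2, -0.4, -2.8]
finger_gap: 42.9
```

Emit:
servo_tool(
  series=[
    [[-4.7,-1,1.8],[0,0,0],-1],
    [[-10.3,-1,4],[0,0,0],-1],
    [[-15.8,-1,6.2],[0,0,0],-1],
    [[-21.4,-1,8.3],[0,0,0],-1],
    [[-26.1,-1,10.2],[0,0,0],-1],
    [[-28,-1,10.9],[0,0,0],-1],
    [[-29.8,-1,11.6],[0,0,0],-1],
    [[-29.8,-1,11.6],[0,0,0],-1],
  ],
)

```text
time_s: 30.08
position: [606.4, 48.4, 164.1]
tool_rot: [[-0.005, -1.0, -0.003], [-0.933, 0.003, 0.36], [-0.36, 0.004, -0.933]]
force: [0.1, -0.7, -2.3]
finger_gap: 42.5
```

Emit:
servo_tool(
  series=[
    [[-29.8,-1,11.6],[0,0,0],-1],
    [[-29.8,-1,11.6],[0,0,0],-1],
    [[-29.8,-1,11.6],[0,0,0],-1],
    [[-29.8,-1,11.6],[0,0,0],-1],
    [[-28,-1,10.9],[0,0,0],-1],
    [[-24.2,-1,9.4],[0,0,0],-1],
    [[-18.6,-1,7.3],[0,0,0],-1],
    [[-13,0,5.1],[0,0,0],-1],
  ],
)

```text
time_s: 30.75
position: [613.6, 267.1, 162.9]
tool_rot: [[-0.002, -1.0, -0.004], [-0.933, 0.001, 0.36], [-0.36, 0.005, -0.933]]
force: [-0.2, 0.1, -2.3]
finger_gap: 42.4
```

```bash
python3 look.py l18.png 320 200; python3 -c "
from h import *
d=snap('wrist');crop(d,0,0,640,480,1,'w7.png')"
```

```text
t30.8 p [613.6 267.1 162.9] yaw-90.1 z [-0.004  0.36  -0.933] q [ 0.25  0.48 -0.07  0.93  0.36 -1.3 ] F [-0.2  0.1 -2.3] gap42.4
cup tilt 36.087218904849664
```

View pics/l18.png

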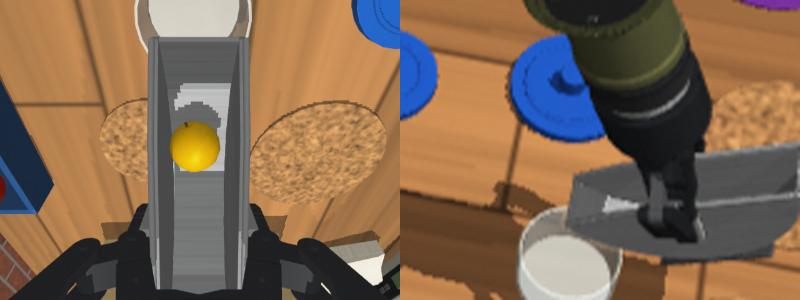

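View pics/w7.png

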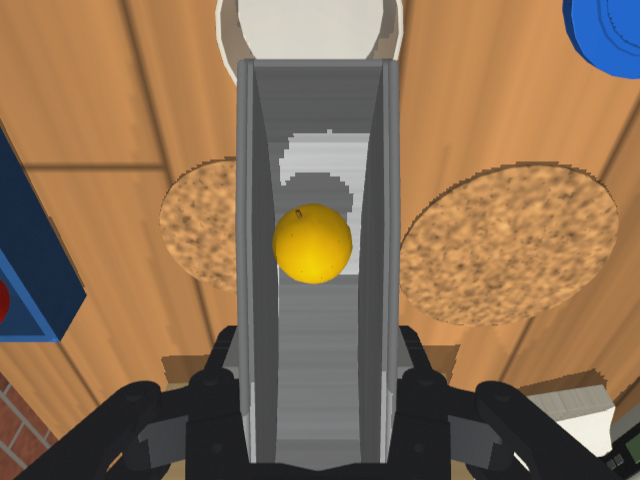

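```bash
python3 -c "
from h import *
d=snap('wrist')
for p in ((216,15),(403,15),(222,60),(398,60),(237,85)): print(onz(d,*p,50))
"
```

```text
[656.61775172 180.78165919  50.        ]
[574.96384587 180.86810843  50.        ]
[656.73929643 199.41628308  50.        ]
[574.84623806 199.53901172  50.        ]
[651.1902393  210.87533432  50.        ]
```

Emit:
servo_tool(
  series=[
    [[-3,-0.5,1.2],[0,0,0],-1],
    [[-7,-0.5,2.7],[0,0,0],-1],
    [[-8,-0.5,3.1],[0,0,0],-1],
    [[-4,-0.5,5.5],[0,0,0],-1],
    [[2.8,0,9],[0,0,0],-1],
    [[3.6,0,9.3],[0,0,0],-1],
    [[3.6,0,9.3],[0,0,0],-1],
    [[2.5,0,6.5],[0,0,0],-1],
  ],
)

```text
time_s: 31.62
position: [615.5, 289.9, 121.4]
tool_rot: [[-0.004, -1.0, -0.004], [-0.934, 0.002, 0.358], [-0.358, 0.005, -0.934]]
force: [0.5, 1.4, -1.6]
finger_gap: 42.7
```

Emit:
servo_tool(
  series=[
    [[0.2,0,-1.9],[0,-0.02,0],-1],
    [[0.2,0,-1.9],[0,-0.02,0],-1],
    [[0.2,0,-1.9],[0,-0.02,0],-1],
    [[0.2,0,-1.9],[0,-0.02,0],-1],
    [[0.2,0,-1.9],[0,-0.02,0],-1],
    [[0.2,0,-1.9],[0,-0.02,0],-1],
    [[0.1,0,-1.9],[0,-0.02,0],-1],
    [[0.1,0,-1.9],[0,-0.02,0],-1],
  ],
)

```text
time_s: 32.28
position: [616.7, 282.2, 137.2]
tool_rot: [[-0.003, -1.0, -0.0], [-0.863, 0.003, 0.505], [-0.505, 0.002, -0.863]]
force: [0.2, 0.4, -2.7]
finger_gap: 42.5
```

```bash
python3 look.py l19.png 320 220; python3 -c "
from h import *
o=monitor.observe();print(o['tool_rot']@np.array([95,0,8])+o['position'])"
```

```text
t32.3 p [616.7 282.2 137.2] yaw-90.2 z [-0.     0.505 -0.863] q [ 0.2   0.51 -0.16  0.78  0.52 -1.33] F [ 0.2  0.4 -2.7] gap42.5
cup tilt 45.30605533951649
[616.19530212 203.51547758  81.96353993]
```

View pics/l19.png

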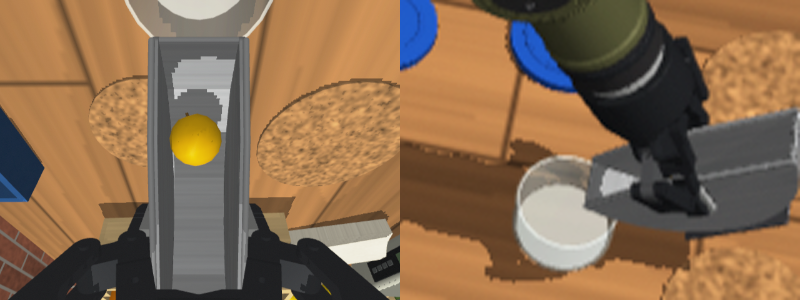

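Emit:
servo_tool(
  series=[
    [[-2.2,0,1.2],[0,0,0],-1],
    [[-2.1,0,1.3],[0,0,0],-1],
    [[0.2,0,-1.9],[0,-0.02,0],-1],
    [[0.2,0,-1.9],[0,-0.02,0],-1],
    [[0.2,0,-1.9],[0,-0.02,0],-1],
    [[0.2,0,-1.9],[0,-0.02,0],-1],
    [[0.2,0,-1.9],[0,-0.02,0],-1],
    [[0.2,0,-1.9],[0,-0.02,0],-1],
  ],
)

```text
time_s: 33.05
position: [616.6, 279.8, 145.7]
tool_rot: [[-0.004, -1.0, -0.0], [-0.797, 0.003, 0.604], [-0.604, 0.002, -0.797]]
force: [-0.1, 0.7, -2.9]
finger_gap: 42.1
```

Emit:
servo_tool(
  series=[
    [[0.1,0,-1.4],[0,-0.015,0],-1],
    [[0.1,0,-1.4],[0,-0.015,0],-1],
    [[0.1,0,-1.4],[0,-0.015,0],-1],
    [[0.1,0,-1.4],[0,-0.015,0],-1],
    [[0.1,0,-1.4],[0,-0.015,0],-1],
    [[0.1,0,-1.4],[0,-0.015,0],-1],
    [[0,0,0],[0,0,0],-1],
    [[0,0,0],[0,0,0],-1],
  ],
)

```text
time_s: 33.72
position: [616.6, 274.2, 151.6]
tool_rot: [[-0.004, -1.0, -0.0], [-0.74, 0.003, 0.672], [-0.672, 0.003, -0.74]]
force: [0.6, 0.3, -2.6]
finger_gap: 42.1
```

```bash
python3 look.py l20.png 320 220; python3 -c "
from h import *
o=monitor.observe();print(o['tool_rot']@np.array([95,0,8])+o['position'])"
```

```text
t33.7 p [616.6 274.2 151.6] yaw-90.3 z [-0.     0.672 -0.74 ] q [ 0.11  0.52 -0.21  0.74  0.73 -1.42] F [ 0.6  0.3 -2.6] gap42.1
cup tilt 57.2285015750023
[616.31199395 209.60449095  82.0606894 ]
```

View pics/l20.png

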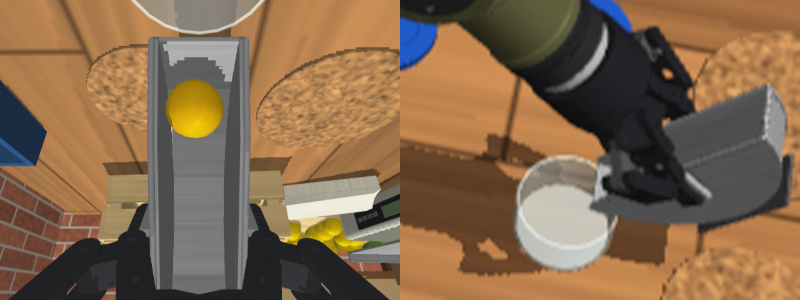

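Emit:
servo_tool(
  series=[
    [[0.1,0,-1.4],[0,-0.015,0],-1],
    [[0.1,0,-1.4],[0,-0.015,0],-1],
    [[0.1,0,-1.4],[0,-0.015,0],-1],
    [[0.1,0,-1.4],[0,-0.015,0],-1],
    [[0.1,0,-1.4],[0,-0.015,0],-1],
    [[0.1,0,-1.4],[0,-0.015,0],-1],
    [[0,0,0],[0,0,0],-1],
    [[0,0,0],[0,0,0],-1],
  ],
)

```text
time_s: 34.48
position: [616.6, 267.8, 157.1]
tool_rot: [[-0.004, -1.0, 0.0], [-0.677, 0.003, 0.736], [-0.736, 0.003, -0.677]]
force: [0.7, -0.7, -2.1]
finger_gap: 42.4
```

Emit:
servo_tool(
  series=[
    [[0.1,0,-0.9],[0,-0.01,0],-1],
    [[0.1,0,-0.9],[0,-0.01,0],-1],
    [[0.1,0,-0.9],[0,-0.01,0],-1],
    [[0.1,0,-0.9],[0,-0.01,0],-1],
    [[0.1,0,-0.9],[0,-0.01,0],-1],
    [[0,0,0],[0,0,0],-1],
    [[0,0,0],[0,0,0],-1],
    [[0,0,0],[0,0,0],-1],
  ],
)

```text
time_s: 35.15
position: [616.6, 264.4, 160.0]
tool_rot: [[-0.003, -1.0, 0.001], [-0.639, 0.003, 0.769], [-0.769, 0.002, -0.639]]
force: [-0.7, 0.2, -1.9]
finger_gap: 42.5
```

```bash
python3 look.py l21.png 320 220; python3 -c "
from h import *
o=monitor.observe();print(o['tool_rot']@np.array([95,0,8])+o['position'])"
```

```text
t35.1 p [616.6 264.4 160. ] yaw-90.3 z [ 0.001  0.769 -0.639] q [ 0.05  0.54 -0.23  0.74  0.88 -1.49] F [-0.7  0.2 -1.9] gap42.5
cup tilt 65.25044644336745
[616.28201632 209.91456334  81.88553153]
```

View pics/l21.png

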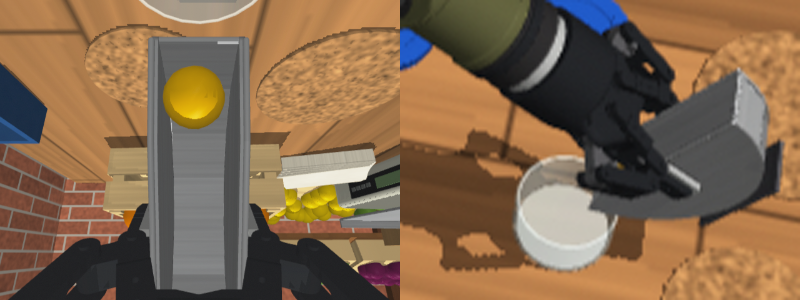

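Emit:
servo_tool(
  series=[
    [[0.1,0,-0.9],[0,-0.01,0],-1],
    [[0.1,0,-0.9],[0,-0.01,0],-1],
    [[0.1,0,-0.9],[0,-0.01,0],-1],
    [[0.1,0,-0.9],[0,-0.01,0],-1],
    [[0,0,0],[0,0,0],-1],
    [[0,0,0],[0,0,0],-1],
    [[0,0,0],[0,0,0],-1],
    [[0,0,0],[0,0,0],-1],
  ],
)

```text
time_s: 35.92
position: [616.6, 261.5, 162.0]
tool_rot: [[-0.003, -1.0, 0.001], [-0.608, 0.002, 0.794], [-0.794, 0.002, -0.608]]
force: [-0.2, 0.0, -2.4]
finger_gap: 42.2
```

```bash
python3 look.py l22.png 320 220
```

```text
t35.9 p [616.6 261.5 162. ] yaw-90.3 z [ 0.001  0.794 -0.608] q [ 0.03  0.55 -0.24  0.74  0.92 -1.52] F [-0.2  0.  -2.4] gap42.2
cup tilt 67.54488501494974
```

View pics/l22.png

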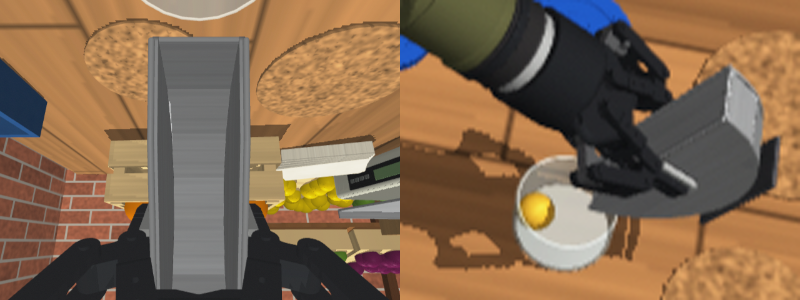

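Emit:
servo_tool(
  series=[
    [[-5,0,-3.5],[0,0,0],-1],
    [[-8,0,-6],[0,0,0],-1],
    [[-8,0,-6],[0,0,0],-1],
    [[-4,0,-3],[0,0,0],-1],
    [[0,0,0],[0,0.1,0],-1],
    [[0,0,0],[0,0.12,0],-1],
    [[0,0,0],[0,0.12,0],-1],
    [[0,0,0],[0,0.12,0],-1],
  ],
)

```text
time_s: 36.68
position: [617.4, 261.3, 195.4]
tool_rot: [[-0.003, -1.0, 0.003], [-0.899, 0.004, 0.437], [-0.437, -0.001, -0.899]]
force: [-0.4, 0.1, -3.0]
finger_gap: 42.2
```

Emit:
servo_tool(
  series=[
    [[0,0,0],[0,0.12,0],-1],
    [[0,0,0],[0,0.12,0],-1],
    [[0,0,0],[0,0.12,0],-1],
    [[0,0,0],[0,0.12,0],-1],
    [[0,0,0],[0,0.1,0],-1],
    [[0,0,0],[0,0.08,0],-1],
    [[0,0,0],[0,0.06,0],-1],
    [[0,0,0],[0,0,0],-1],
  ],
)

```text
time_s: 37.35
position: [615.9, 265.6, 192.2]
tool_rot: [[0.002, -1.0, -0.004], [-0.966, -0.001, -0.259], [0.259, 0.004, -0.966]]
force: [0.3, 0.1, -2.6]
finger_gap: 42.1
```

```bash
python3 look.py l23.png 320 200
python3 - <<'E'
from h import *
t=snap('top');crop(t,120,120,460,320,2.3,'t3.png')
E
```

```text
t37.4 p [615.9 265.6 192.2] yaw-89.9 z [-0.004 -0.259 -0.966] q [ 0.51  0.64  0.31  1.38 -0.23 -1.05] F [ 0.3  0.1 -2.6] gap42.1
cup tilt 0.005283860669893059
```

View pics/t3.png

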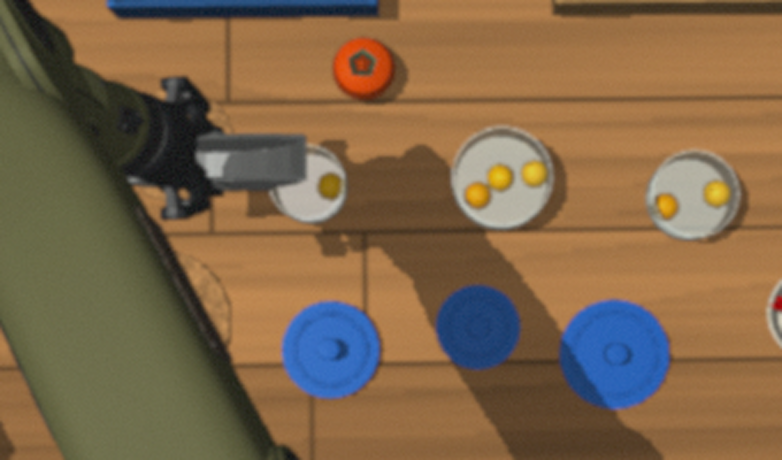

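Emit:
servo_tool(
  series=[
    [[-6.5,10,-1.7],[0,0,0],-1],
    [[-11.7,18,-3.1],[0,0,0],-1],
    [[-14.3,22,-3.8],[0,0,0],-1],
    [[-15.6,24,-4.2],[0,0,0],-1],
    [[-15.6,24,-4.2],[0,0,0],-1],
    [[-14.3,22,-3.8],[0,0,0],-1],
    [[-11.7,18,-3.1],[0,0,0],-1],
    [[-7.8,12,-2.1],[0,0,0],-1],
  ],
)

```text
time_s: 38.17
position: [464.6, 363.7, 194.1]
tool_rot: [[-0.002, -1.0, -0.004], [-0.966, 0.003, -0.258], [0.258, 0.003, -0.966]]
force: [-0.5, 0.2, -1.4]
finger_gap: 42.5
```

```bash
python3 -c "
from h import *
st();d=snap('wrist');crop(d,0,0,640,480,1,'w8.png')"
```

```text
t38.2 p [464.6 363.7 194.1] yaw-90.1 z [-0.004 -0.258 -0.966] q [ 0.76  0.53  0.12  1.34 -0.19 -0.79] F [-0.5  0.2 -1.4] gap42.5
```

View pics/w8.png

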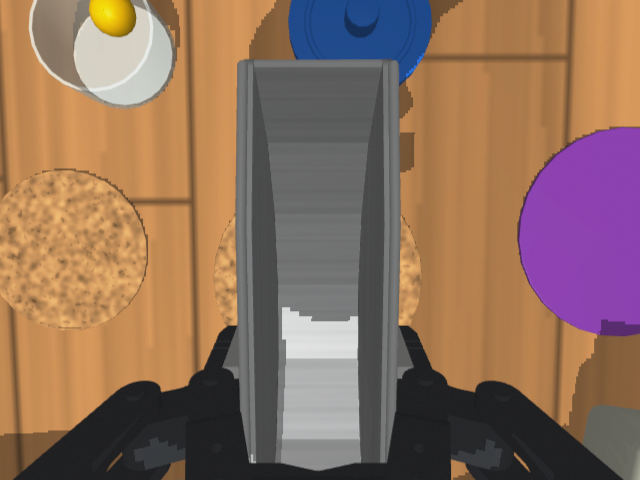

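```bash
python3 -c "
from h import *
d=snap('wrist')
for p in ((214,277),(421,277),(237,212),(400,212)): print(onz(d,*p,4))"
```

```text
[545.33947286 366.04495841   4.        ]
[376.86649755 366.16401494   4.        ]
[525.97590977 313.38284868   4.        ]
[394.71763918 313.36254208   4.        ]
```

Emit:
servo_tool(
  series=[
    [[-2.6,1,9.7],[0,0,0],-1],
    [[-4.6,1,17.4],[0,0,0],-1],
    [[-5.7,1,21.3],[0,0,0],-1],
    [[-6.2,0,23.2],[0,0,0],-1],
    [[-6.2,0,23.2],[0,0,0],-1],
    [[-4.6,0,17.4],[0,0,0],-1],
    [[-2.8,0,10.6],[0,0,0],-1],
    [[-1.3,0,4.8],[0,0,0],-1],
  ],
)

```text
time_s: 38.93
position: [463.7, 359.9, 60.4]
tool_rot: [[-0.003, -1.0, -0.004], [-0.964, 0.004, -0.265], [0.265, 0.003, -0.964]]
force: [-1.8, -6.0, 17.8]
finger_gap: 42.2
```

Emit:
servo_tool(
  series=[
    [[-0.1,0,0.5],[0,0,0],-1],
    [[-0.1,0,0.5],[0,0,0],-1],
    [[-0.1,0,0.5],[0,0,0],-1],
    [[-0.1,0,0.5],[0,0,0],-1],
    [[0,0,0],[0,0,0],-1],
    [[0,0,0],[0,0,0],-1],
    [[0,0,0],[0,0,0],-1],
    [[0,0,0],[0,0,0],-1],
  ],
)

```text
time_s: 39.6
position: [464.4, 362.8, 60.2]
tool_rot: [[-0.002, -1.0, -0.001], [-0.966, 0.003, -0.26], [0.26, 0.0, -0.966]]
force: [-0.1, -2.5, 6.3]
finger_gap: 42.6
```

Emit:
servo_tool(
  series=[
    [[0,0,0],[0,0,0],-0.3],
    [[0,0,0],[0,0,0],0],
    [[0,0,0],[0,0,0],0.3],
    [[0,0,0],[0,0,0],0.6],
    [[0,0,0],[0,0,0],0.8],
    [[0,0,0],[0,0,0],0.8],
    [[0,0,-2],[0,0,0],0.8],
    [[0,0,-8],[0,0,0],0.8],
  ],
)

```text
time_s: 40.27
position: [462.7, 364.6, 67.8]
tool_rot: [[-0.001, -1.0, -0.005], [-0.965, 0.003, -0.262], [0.262, 0.005, -0.965]]
force: [0.3, -1.2, -0.2]
finger_gap: 76.8
```

Emit:
servo_tool(
  series=[
    [[0,0,-15],[0,0,0],0.8],
    [[0,0,-20],[0,0,0],0.8],
    [[0,0,-20],[0,0,0],0.8],
    [[0,0,-20],[0,0,0],0.8],
    [[0,0,-20],[0,0,0],0.8],
    [[0,0,-20],[0,0,0],0.8],
    [[0,0,-20],[0,0,0],0.8],
    [[0,0,-10],[0,0,0],0.8],
  ],
)

```text
time_s: 40.93
position: [464.6, 404.4, 212.0]
tool_rot: [[-0.002, -1.0, -0.0], [-0.966, 0.002, -0.257], [0.257, -0.0, -0.966]]
force: [0.3, 0.1, -0.1]
finger_gap: 76.8
```

```bash
python3 -c "
from h import *
st();d=snap('wrist');crop(d,0,0,640,480,1,'w9.png')"
```

```text
t40.9 p [464.6 404.4 212. ] yaw-90.1 z [-0.    -0.257 -0.966] q [ 0.8   0.57  0.25  1.43 -0.18 -0.75] F [ 0.3  0.1 -0.1] gap76.8
```

View pics/w9.png

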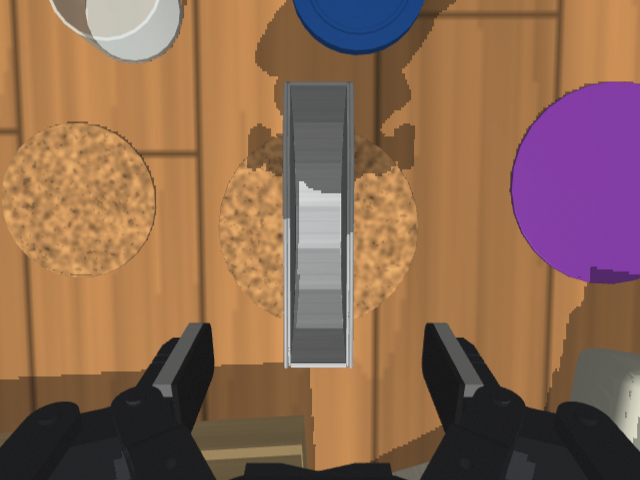

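Emit:
servo_tool(
  series=[
    [[0,0,0],[0,-0.087,0],0.8],
    [[0,0,0],[0,-0.087,0],0.8],
    [[0,0,0],[0,-0.087,0],0.8],
    [[20,3,0],[0,0,0],0.8],
    [[35,5,0],[0,0,0],0.8],
    [[40,5.5,0],[0,0,0],0.8],
    [[40,5.5,0],[0,0,0],0.8],
    [[40,5.5,0],[0,0,0],0.8],
  ],
)

```text
time_s: 41.65
position: [438.1, 226.4, 209.0]
tool_rot: [[-0.002, -1.0, -0.003], [-1.0, 0.002, -0.002], [0.002, 0.003, -1.0]]
force: [0.8, -0.1, 0.9]
finger_gap: 76.7
```

Emit:
servo_tool(
  series=[
    [[30,4,0],[0,0,0],0.8],
    [[20,3,0],[0,0,0],0.8],
    [[10,1,0],[0,0,0],0.8],
    [[0,0,0],[0,0,0],0.8],
    [[0,0,0],[0,0,0],0.8],
    [[0,0,0],[0,0,0],0.8],
    [[0,0,0],[0,0,0],0.8],
    [[0,0,0],[0,0,0],0.8],
  ],
)

```text
time_s: 42.32
position: [431.3, 169.3, 209.1]
tool_rot: [[-0.001, -1.0, -0.002], [-1.0, 0.001, -0.002], [0.002, 0.002, -1.0]]
force: [-0.2, -0.4, 0.4]
finger_gap: 77.0
```

```bash
cat > lid.py <<'E'
import sys
from h import *
o=st();d=snap('wrist');H=hsv(d);m=cv2.inRange(H,(100,120,40),(125,255,255))
c,_=cv2.findContours(m,cv2.RETR_EXTERNAL,cv2.CHAIN_APPROX_NONE)
for k in c:
    if cv2.contourArea(k)>3000:
        x,y,w,h=cv2.boundingRect(k)
        if x<=0 or y<=0 or x+w>=640 or y+h>=480: continue
        P=np.array([onz(d,u,v,float(sys.argv[2]) if len(sys.argv)>2 else 9)[:2] for u,v in k[:,0]])
        e=cv2.minEnclosingCircle(P.astype(np.float32));f=cv2.fitEllipse(P.astype(np.float32));print("box",(x,y,w,h),"circ",np.round(e[0],1),round(e[1],1),"ell",np.round(f[0],1),np.round(f[1],1))
        print("tool delta",np.round(o["tool_rot"].T@(np.r_[f[0],0]-np.r_[o["position"][:2],0]),1))
crop(d,0,0,640,480,1,sys.argv[1])
E
python3 lid.py w10.png
```

```text
t42.3 p [431.3 169.3 209.1] yaw-90.1 z [-0.002 -0.002 -1.   ] q [ 0.37  0.18 -0.35  1.05 -0.   -1.2 ] F [-0.2 -0.4  0.4] gap77.0
box (249, 141, 136, 133) circ [430.1 167.9] 55.3 ell [430.3 167.9] [109.2 109.6]
tool delta [1.4 0.9 0. ]
```

View pics/w10.png

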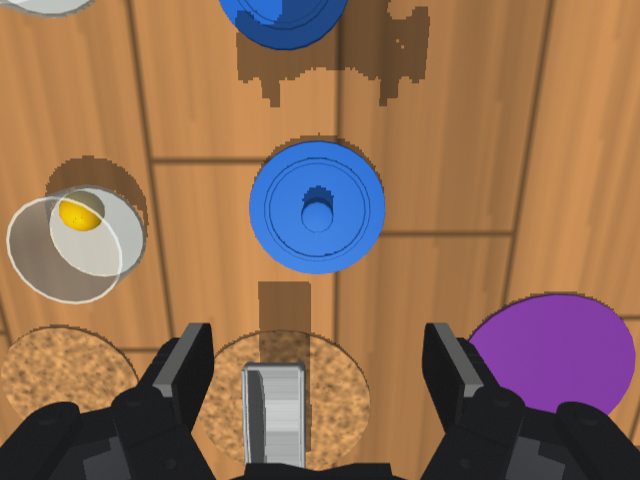

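Emit:
servo_tool(
  series=[
    [[0.7,0.5,20],[0,0,0],0.2],
    [[0.7,0.4,30],[0,0,0],0.2],
    [[0,0,35],[0,0,0],0.2],
    [[0,0,35],[0,0,0],0.2],
    [[0,0,28],[0,0,0],0.2],
    [[0,0,18],[0,0,0],0.2],
    [[0,0,9],[0,0,0],0.2],
    [[0,0,4],[0,0,0],0.2],
  ],
)

```text
time_s: 43.03
position: [428.6, 166.4, 28.8]
tool_rot: [[-0.002, -1.0, -0.005], [-1.0, 0.002, -0.003], [0.003, 0.005, -1.0]]
force: [0.2, -0.5, 0.8]
finger_gap: 51.6
```

Emit:
servo_tool(
  series=[
    [[0,0,0],[0,0,0],0.2],
    [[0,0,0],[0,0,0],0],
    [[0,0,0],[0,0,0],-0.2],
    [[0,0,0],[0,0,0],-0.5],
    [[0,0,0],[0,0,0],-1],
    [[0,0,0],[0,0,0],-1],
    [[0,0,0],[0,0,0],-1],
    [[0,0,0],[0,0,0],-1],
  ],
)

```text
time_s: 43.7
position: [430.9, 166.9, 31.8]
tool_rot: [[-0.003, -1.0, 0.001], [-1.0, 0.003, -0.001], [0.001, -0.001, -1.0]]
force: [-1.9, -0.1, 6.1]
finger_gap: 22.1
```

```bash
python3 lid.py w11.png
```

```text
t43.7 p [430.9 166.9  31.8] yaw-90.1 z [ 0.001 -0.001 -1.   ] q [ 0.37  0.36 -0.63  0.58 -0.   -1.2 ] F [-1.9 -0.1  6.1] gap22.1
box (183, 184, 271, 247) circ [430.1 168.2] 56.5 ell [429.9 164.3] [104.  107.6]
tool delta [2.6 1.  0. ]
```

View pics/w11.png

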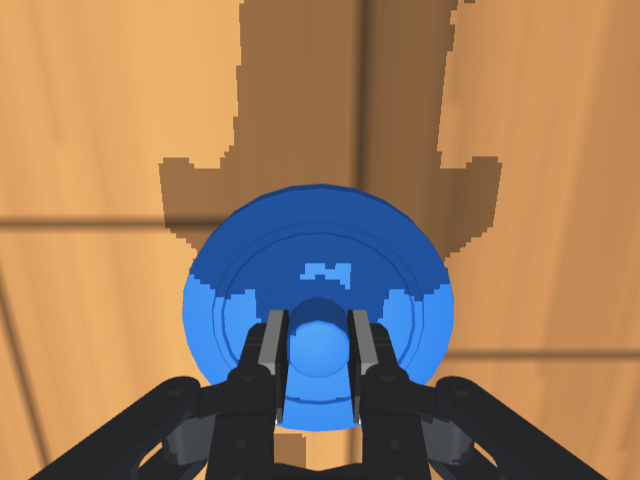

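Emit:
servo_tool(
  series=[
    [[0,0,-10],[0,0,0],-1],
    [[0,0,-20],[0,0,0],-1],
    [[0,0,-25],[0,0,0],-1],
    [[0,0,-28],[0,0,0],-1],
    [[0,0,-28],[0,0,0],-1],
    [[0,0,-25],[0,0,0],-1],
    [[0,0,-20],[0,0,0],-1],
    [[0,0,-12],[0,0,0],-1],
  ],
)

```text
time_s: 44.42
position: [431.3, 167.2, 201.7]
tool_rot: [[-0.003, -1.0, 0.002], [-1.0, 0.003, -0.0], [0.0, -0.002, -1.0]]
force: [0.3, 0.4, -0.1]
finger_gap: 22.1
```

Emit:
servo_tool(
  series=[
    [[15,-9,0],[0,0,0],-1],
    [[28,-17,0],[0,0,0],-1],
    [[34,-20.5,0],[0,0,0],-1],
    [[34,-20.5,0],[0,0,0],-1],
    [[34,-20.5,0],[0,0,0],-1],
    [[34,-20.5,0],[0,0,0],-1],
    [[34,-20.5,0],[0,0,0],-1],
    [[28,-17,0],[0,0,0],-1],
  ],
)

```text
time_s: 45.08
position: [576.1, -77.4, 199.1]
tool_rot: [[-0.004, -1.0, -0.001], [-1.0, 0.004, -0.003], [0.003, 0.001, -1.0]]
force: [0.1, 0.3, -1.4]
finger_gap: 22.1
```

Emit:
servo_tool(
  series=[
    [[22,-13,0],[0,0,0],-1],
    [[14,-8.5,0],[0,0,0],-1],
    [[0,0,0],[0,0,0],-1],
    [[0,0,0],[0,0,0],-1],
    [[0,0,0],[0,0,0],-1],
    [[0,0,0],[0,0,0],-1],
    [[0,0,0],[0,0,0],-1],
    [[0,0,0],[0,0,0],-1],
  ],
)

```text
time_s: 45.75
position: [595.9, -109.8, 198.7]
tool_rot: [[-0.001, -1.0, -0.002], [-1.0, 0.001, -0.002], [0.002, 0.002, -1.0]]
force: [-0.8, 0.7, -0.5]
finger_gap: 22.0
```

```bash
python3 lid.py w12.png 178;python3 -c "
from h import *
t=snap('top');crop(t,225,140,465,320,3,'t4.png')"
```

```text
t45.8 p [ 595.9 -109.8  198.7] yaw-90.1 z [-0.002 -0.002 -1.   ] q [-0.18  0.42 -0.02  1.13 -0.   -1.75] F [-0.8  0.7 -0.5] gap22.0
box (182, 184, 354, 248) circ [ 577.6 -105.7] 72.5 ell [ 583.2 -111. ] [101.8 133.4]
tool delta [ 1.2 12.8  0. ]
box (463, 70, 170, 168) circ [ 513.3 -174.4] 30.0 ell [ 513.2 -174.3] [58.1 59.8]
tool delta [64.6 82.7  0.3]
```

View pics/w12.png

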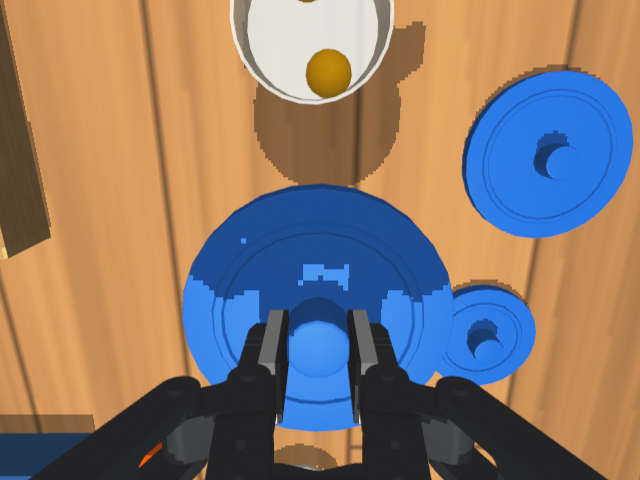

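View pics/t4.png

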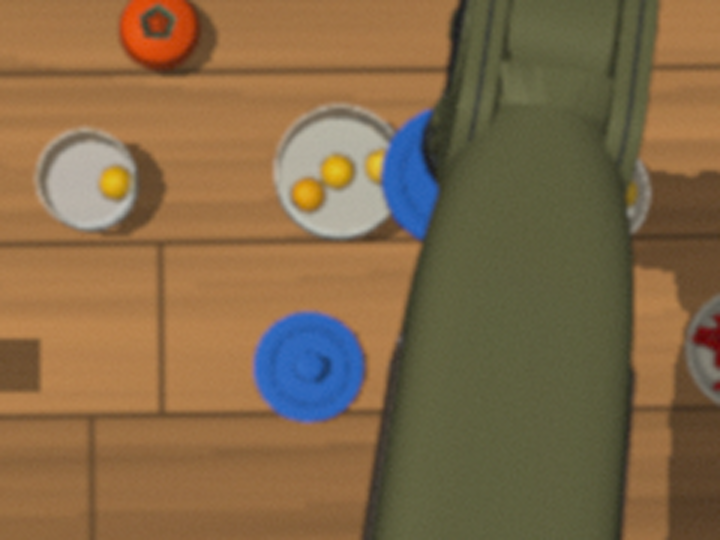

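```bash
cat > fit.py <<'E'
from h import *
from scipy.optimize import least_squares
def circ(P,r=None):
    P=np.asarray(P)[:,:2]
    if r: f=lambda c:np.hypot(*(P-c[:2]).T)-r
    else: f=lambda c:np.hypot(*(P-c[:2]).T)-c[2]
    s=least_squares(f,[*P.mean(0),r or 50],loss='soft_l1');return s.x[:3],np.abs(f(s.x)).max()
def held(d,o,rad,dz=21):
    H=hsv(d);m=cv2.inRange(H,(100,120,40),(125,255,255))
    z=o['position'][2]-dz;P=[]
    # edge scan upward from knob along rays in upper half
    for a in np.radians(np.arange(10,171,5)):
        for r in range(400,60,-1):
            u=318+r*np.cos(a);v=300-r*np.sin(a)
            if 0<=u<640 and 0<=v<480:
                p=onz(d,u,v,z)
                if np.hypot(*(p-o['position'])[:2])<rad+8 and m[int(v),int(u)]: P.append(p);break
    c,e=circ(P,rad);c2,e2=circ(P)
    print("held centre rel tool",(o['tool_rot'].T@np.r_[c[:2]-o['position'][:2],0]).round(1),e.round(1),"free r",c2.round(1),len(P));return c
E
python3 - <<'E'
from fit import *
o=st();d=snap('wrist')
held(d,o,55)
crop(d,200,0,420,130,3.5,'w13.png')
E
```

```text
t45.9 p [ 596.1 -110.1  198.7] yaw-90.1 z [-0.002 -0.002 -1.   ] q [-0.18  0.42 -0.02  1.13 -0.   -1.75] F [0.1 0.2 0.9] gap22.4
held centre rel tool [-0.5  1.2  0. ] 1.0 free r [ 594.9 -111.6   53.3] 33
```

View pics/w13.png

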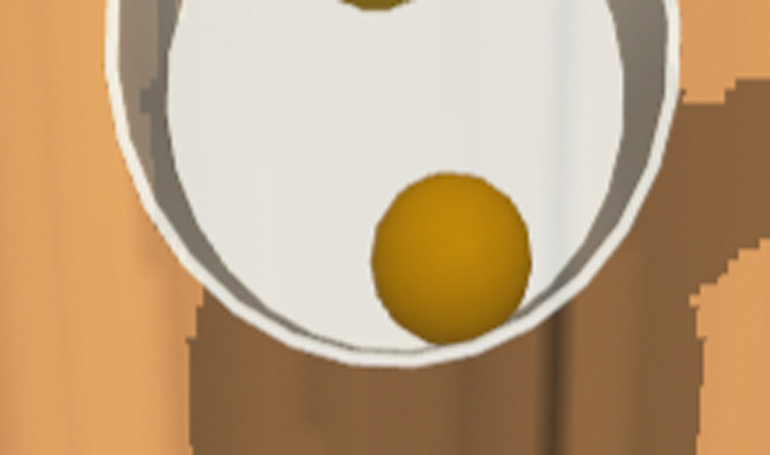

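Run:
```python
from fit import *
o=monitor.observe();d=snap('wrist')
pts=[(106,70),(121,160),(200,287),(300,350),(390,367),(480,353),(580,290),(650,185),(678,80)]
P=[onz(d,200+(u)/3.5-.2,v/3.5-.2,50) for u,v in pts]
print(circ(P,49),circ(P)); c=circ(P,49)[0]
print("tool delta to tub",(o['tool_rot'].T@np.r_[c[:2]-o['position'][:2],0]).round(1))
```

```text
(array([ 598.27221193, -241.95788784,   49.        ]), np.float64(0.44769866395436964)) (array([ 598.27128718, -241.78551464,   48.86160316]), np.float64(0.3114601500503369))
tool delta to tub [131.7  -2.3   0.3]
```

Emit:
servo_tool(
  series=[
    [[10,-0.5,0],[0,0,0],-1],
    [[20,-0.5,0],[0,0,0],-1],
    [[26,-0.5,0],[0,0,0],-1],
    [[26,-0.5,0],[0,0,0],-1],
    [[22,-0.5,0],[0,0,0],-1],
    [[16,-0.5,0],[0,0,0],-1],
    [[8,0,0],[0,0,0],-1],
    [[4,0,0],[0,0,0],-1],
  ],
)

```text
time_s: 46.62
position: [598.8, -244.2, 198.5]
tool_rot: [[-0.004, -1.0, -0.003], [-1.0, 0.004, -0.002], [0.002, 0.003, -1.0]]
force: [0.5, 0.5, -0.1]
finger_gap: 22.2
```

Emit:
servo_tool(
  series=[
    [[0,0,10],[0,0,0],-1],
    [[0,0,20],[0,0,0],-1],
    [[0,0,25],[0,0,0],-1],
    [[0,0,25],[0,0,0],-1],
    [[0,0,17],[0,0,0],-1],
    [[0,0,8],[0,0,0],-1],
    [[0,0,4],[0,0,0],-1],
    [[0,0,0],[0,0,0],-1],
  ],
)

```text
time_s: 47.28
position: [598.3, -242.0, 88.9]
tool_rot: [[-0.001, -1.0, -0.004], [-1.0, 0.001, -0.001], [0.001, 0.004, -1.0]]
force: [0.2, -0.0, -1.0]
finger_gap: 22.3
```

```bash
python3 -c "
from h import *
st();d=snap('scene');crop(d,140,200,260,300,6,'s6.png')"
```

```text
t47.3 p [ 598.3 -242.    88.9] yaw-90.1 z [-0.004 -0.001 -1.   ] q [-0.38  0.56 -0.08  0.93 -0.   -1.95] F [ 0.2 -0.  -1. ] gap22.3
```

View pics/s6.png

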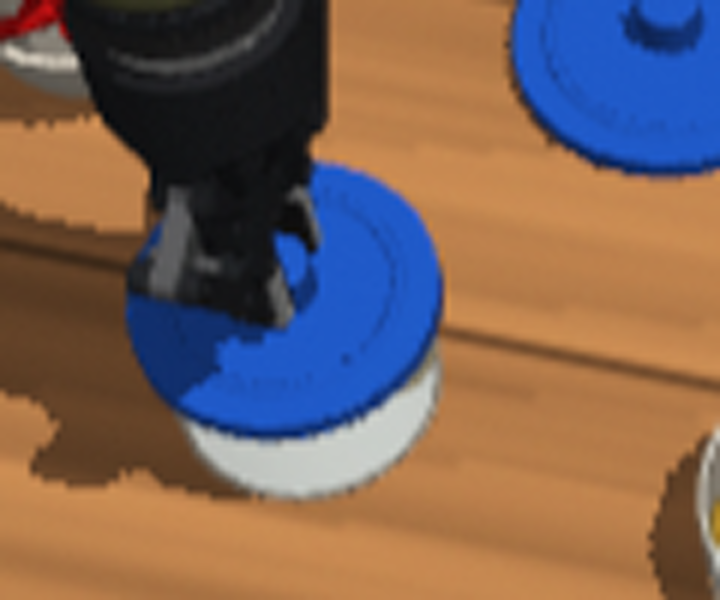

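Run:
```python
from fit import *
d=snap('scene')
def ext(c,z,r):
    Q=np.array([proj(d,[c[0]+r*np.cos(a),c[1]+r*np.sin(a),z]) for a in np.linspace(0,6.28,200)])
    Q=(Q-[140,200])*6;return Q.min(0).round(),Q.max(0).round()
for c in ((598.3,-242),):
    print("tub rim",ext(c,50,49),"bottom",ext(c,0,49),"lid top",ext(c,68,55),"lid skirt",ext(c,57,55))
```

```text
tub rim (array([148., 201.]), array([426., 438.])) bottom (array([175., 273.]), array([444., 506.])) lid top (array([121., 160.]), array([436., 428.])) lid skirt (array([127., 176.]), array([440., 444.]))
```

Emit:
servo_tool(
  series=[
    [[0,0,2.5],[0,0,0],-1],
    [[0,0,2.5],[0,0,0],-1],
    [[0,0,2],[0,0,0],-1],
    [[0,0,1],[0,0,0],-1],
    [[0,0,1],[0,0,0],-1],
    [[0,0,1],[0,0,0],-1],
    [[0,0,0],[0,0,0],-1],
    [[0,0,0],[0,0,0],-1],
  ],
)

```text
time_s: 48.05
position: [598.6, -243.0, 79.6]
tool_rot: [[-0.003, -1.0, -0.003], [-1.0, 0.003, -0.002], [0.002, 0.003, -1.0]]
force: [1.2, 0.5, -1.1]
finger_gap: 22.6
```

Emit:
servo_tool(
  series=[
    [[0,0,1],[0,0,0],-1],
    [[0,0,1],[0,0,0],-1],
    [[0,0,1],[0,0,0],-1],
    [[0,0,0.5],[0,0,0],-1],
    [[0,0,0],[0,0,0],-1],
    [[0,0,0],[0,0,0],-1],
    [[0,0,0],[0,0,0],-1],
    [[0,0,0],[0,0,0],-1],
  ],
)

```text
time_s: 48.72
position: [598.7, -243.0, 76.3]
tool_rot: [[-0.003, -1.0, -0.002], [-1.0, 0.003, -0.002], [0.002, 0.002, -1.0]]
force: [0.3, -0.2, -0.3]
finger_gap: 22.5
```

```bash
python3 -c "
from h import *
st();d=snap('scene');crop(d,140,200,260,300,6,'s7.png')"
```

```text
t48.7 p [ 598.7 -243.    76.3] yaw-90.1 z [-0.002 -0.002 -1.   ] q [-0.38  0.57 -0.1   0.9  -0.   -1.95] F [ 0.3 -0.2 -0.3] gap22.5
```

View pics/s7.png

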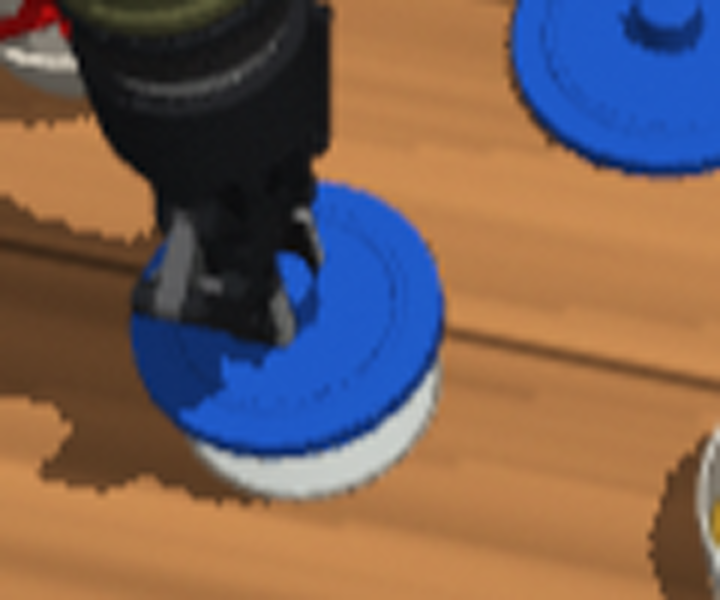

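Emit:
servo_tool(
  series=[
    [[0,0,1],[0,0,0],-1],
    [[0,0,1],[0,0,0],-1],
    [[0,0,0.5],[0,0,0],-1],
    [[0,0,0],[0,0,0],-1],
    [[0,0,0],[0,0,0],-1],
    [[0,0,0],[0,0,0],-1],
    [[0,0,0],[0,0,0],-1],
    [[0,0,0],[0,0,0],-1],
  ],
)

```text
time_s: 49.43
position: [598.7, -243.0, 73.9]
tool_rot: [[-0.003, -1.0, -0.002], [-1.0, 0.003, -0.002], [0.002, 0.002, -1.0]]
force: [-0.5, 0.2, 2.7]
finger_gap: 22.4
```

Emit:
servo_tool(
  series=[
    [[0,0,0],[0,0,0],-0.4],
    [[0,0,0],[0,0,0],-0.2],
    [[0,0,0],[0,0,0],0],
    [[0,0,0],[0,0,0],0.2],
    [[0,0,-2],[0,0,0],0.2],
    [[0,0,-10],[0,0,0],0.2],
    [[0,0,-20],[0,0,0],0.2],
    [[0,0,-30],[0,0,0],0.2],
  ],
)

```text
time_s: 50.1
position: [596.9, -242.0, 134.2]
tool_rot: [[-0.003, -1.0, -0.008], [-1.0, 0.003, 0.0], [-0.0, 0.008, -1.0]]
force: [0.5, 0.4, 0.1]
finger_gap: 51.2
```

Emit:
servo_tool(
  series=[
    [[0,0,-30],[0,0,0],0.2],
    [[0,0,-30],[0,0,0],0.2],
    [[-15,5,-10],[0,0,0],0.2],
    [[-25,10,0],[0,0,0],0.2],
    [[-25,10,0],[0,0,0],0.2],
    [[-20,10,0],[0,0,0],0.2],
    [[-10,10,0],[0,0,0],0.2],
    [[-5,5,0],[0,0,0],0.2],
  ],
)

```text
time_s: 50.77
position: [547.4, -140.4, 205.9]
tool_rot: [[-0.001, -1.0, -0.004], [-1.0, 0.001, -0.001], [0.001, 0.004, -1.0]]
force: [0.1, -0.2, 0.4]
finger_gap: 51.6
```

```bash
python3 -c "
from h import *
st();d=snap('scene');crop(d,140,150,440,350,2.6,'s8.png')"; python3 lid.py w14.png
```

```text
t50.8 p [ 547.4 -140.4  205.9] yaw-90.0 z [-0.004 -0.001 -1.   ] q [-0.25  0.35 -0.11  1.11 -0.   -1.82] F [ 0.1 -0.2  0.4] gap51.6
t50.8 p [ 547.  -140.4  205.9] yaw-90.0 z [-0.004 -0.001 -1.   ] q [-0.25  0.35 -0.11  1.11 -0.   -1.82] F [-1.3  0.8 -0.1] gap51.6
box (395, 116, 159, 154) circ [ 421.  -153.6] 63.2 ell [ 420.8 -153.6] [123.1 125.4]
tool delta [ 13.3 126.2   0.5]
```

View pics/s8.png

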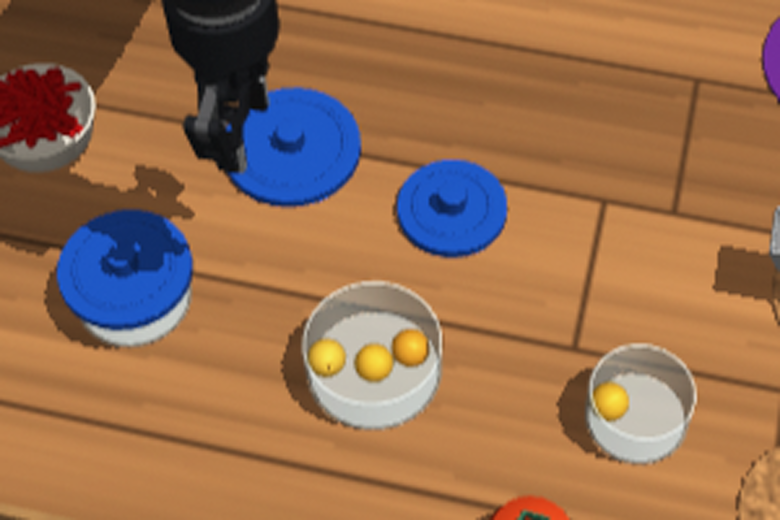

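View pics/w14.png

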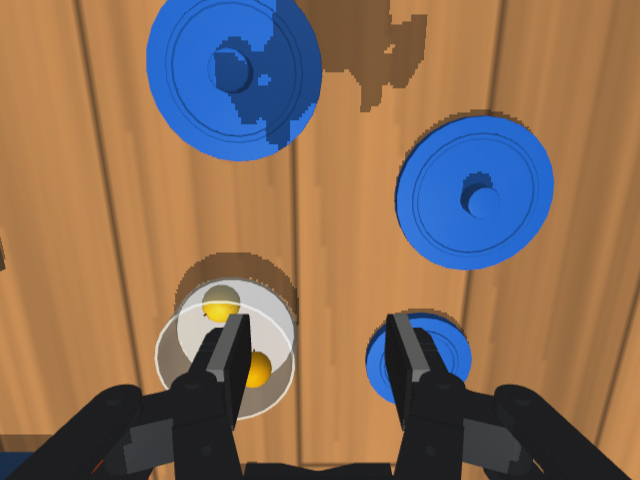

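Emit:
servo_tool(
  series=[
    [[3,15,0],[0,0,0],0.2],
    [[3,25,0],[0,0,0],0.2],
    [[3,30,0],[0,0,0],0.2],
    [[2,28,0],[0,0,0],0.2],
    [[2,18,0],[0,0,0],0.2],
    [[0,8,0],[0,0,0],0.2],
    [[0,2,0],[0,0,0],0.2],
    [[0,0,0],[0,0,0],0.2],
  ],
)

```text
time_s: 51.53
position: [424.1, -155.9, 206.3]
tool_rot: [[-0.003, -1.0, -0.001], [-1.0, 0.003, -0.002], [0.002, 0.001, -1.0]]
force: [0.6, -0.2, 0.2]
finger_gap: 51.3
```

```bash
python3 lid.py w15.png
```

```text
t51.5 p [ 424.1 -155.9  206.3] yaw-90.2 z [-0.001 -0.002 -1.   ] q [-0.35  0.16 -0.38  1.04 -0.   -1.92] F [ 0.6 -0.2  0.2] gap51.3
box (241, 329, 96, 92) circ [ 4.537e+02 -3.000e-01] 50.5 ell [450.3   0.5] [ 87.  102.8]
tool delta [-156.5  -25.6   -0.4]
box (243, 137, 154, 150) circ [ 421.  -153.2] 62.4 ell [ 421.2 -153.2] [123.2 123.7]
tool delta [-2.7  2.9 -0. ]
```

Emit:
servo_tool(
  series=[
    [[-1.5,1.5,20],[0,0,0],0.2],
    [[-1.2,1.3,30],[0,0,0],0.2],
    [[0,0,35],[0,0,0],0.2],
    [[0,0,33],[0,0,0],0.2],
    [[0,0,27],[0,0,0],0.2],
    [[0,0,18],[0,0,0],0.2],
    [[0,0,9],[0,0,0],0.2],
    [[0,0,4],[0,0,0],0.2],
  ],
)

```text
time_s: 52.25
position: [420.4, -152.7, 28.4]
tool_rot: [[-0.002, -1.0, -0.004], [-1.0, 0.002, -0.001], [0.001, 0.004, -1.0]]
force: [-0.7, 0.3, 0.5]
finger_gap: 51.2
```

Emit:
servo_tool(
  series=[
    [[0,0,0],[0,0,0],0.2],
    [[0,0,0],[0,0,0],0],
    [[0,0,0],[0,0,0],-0.2],
    [[0,0,0],[0,0,0],-0.5],
    [[0,0,0],[0,0,0],-1],
    [[0,0,0],[0,0,0],-1],
    [[0,0,0],[0,0,0],-1],
    [[0,0,0],[0,0,0],-1],
  ],
)

```text
time_s: 52.92
position: [421.3, -153.4, 31.3]
tool_rot: [[-0.003, -1.0, 0.001], [-1.0, 0.003, -0.003], [0.003, -0.001, -1.0]]
force: [-0.2, 0.9, 5.8]
finger_gap: 22.4
```

Emit:
servo_tool(
  series=[
    [[0,0,-10],[0,0,0],-1],
    [[0,0,-20],[0,0,0],-1],
    [[0,0,-25],[0,0,0],-1],
    [[0,0,-28],[0,0,0],-1],
    [[0,0,-28],[0,0,0],-1],
    [[0,0,-25],[0,0,0],-1],
    [[0,0,-20],[0,0,0],-1],
    [[0,0,-12],[0,0,0],-1],
  ],
)

```text
time_s: 53.58
position: [421.5, -153.0, 201.1]
tool_rot: [[-0.003, -1.0, 0.002], [-1.0, 0.003, -0.004], [0.004, -0.002, -1.0]]
force: [0.0, -0.0, -1.7]
finger_gap: 22.5
```

Emit:
servo_tool(
  series=[
    [[-12,-9,0],[0,0,0],-1],
    [[-24,-18,0],[0,0,0],-1],
    [[-31,-24,0],[0,0,0],-1],
    [[-31,-24,0],[0,0,0],-1],
    [[-31,-24,0],[0,0,0],-1],
    [[-31,-24,0],[0,0,0],-1],
    [[-31,-24,0],[0,0,0],-1],
    [[-26,-20,0],[0,0,0],-1],
  ],
)

```text
time_s: 54.25
position: [589.3, 66.3, 197.5]
tool_rot: [[-0.002, -1.0, -0.001], [-1.0, 0.002, -0.001], [0.001, 0.001, -1.0]]
force: [0.5, -1.1, 0.1]
finger_gap: 22.2
```

Emit:
servo_tool(
  series=[
    [[-22,-17,0],[0,0,0],-1],
    [[-12,-9,0],[0,0,0],-1],
    [[-6,-5,0],[0,0,0],-1],
    [[0,0,0],[0,0,0],-1],
    [[0,0,0],[0,0,0],-1],
    [[0,0,0],[0,0,0],-1],
    [[0,0,0],[0,0,0],-1],
    [[0,0,0],[0,0,0],-1],
  ],
)

```text
time_s: 54.92
position: [618.5, 102.8, 197.3]
tool_rot: [[-0.004, -1.0, -0.002], [-1.0, 0.004, -0.002], [0.002, 0.002, -1.0]]
force: [-0.2, -0.7, -0.3]
finger_gap: 22.6
```

Run:
```python
from fit import *
o=st();d=snap('wrist');np.save('pose',d['pose'])
held(d,o,62)
crop(d,0,0,640,480,1,'w16.png');crop(d,200,0,420,130,3.5,'w17.png')
```

```text
t54.9 p [618.5 102.8 197.3] yaw-90.2 z [-0.002 -0.002 -1.   ] q [ 0.17  0.46  0.04  1.15 -0.   -1.4 ] F [-0.2 -0.7 -0.3] gap22.6
held centre rel tool [-0.1  1.2  0. ] 0.8 free r [617.3 101.4  60.7] 33
```

View pics/w16.png

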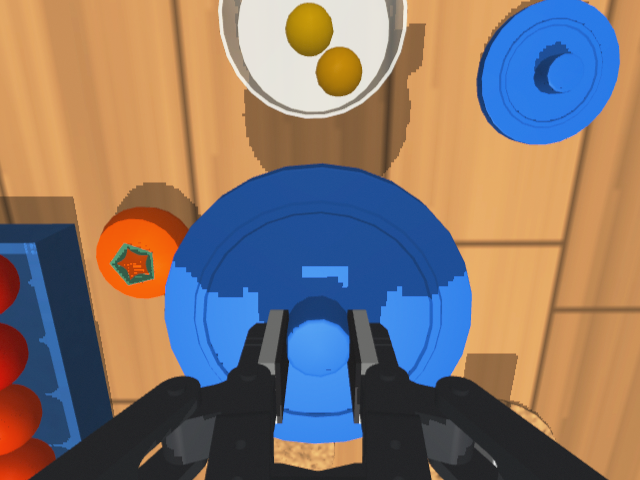

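View pics/w17.png

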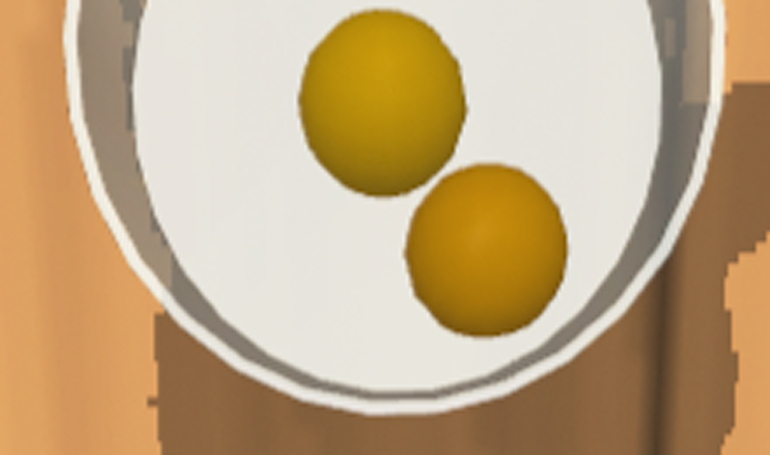

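Run:
```python
from fit import *
o=monitor.observe();d=snap('wrist')
pts=[(66,80),(80,160),(120,250),(200,342),(300,400),(400,413),(500,398),(600,335),(670,250),(712,160),(723,80)]
P=[onz(d,200+(u)/3.5-.2,v/3.5-.2,50) for u,v in pts]
print(circ(P,56),circ(P)); c=circ(P,56)[0]
print("tool delta to tub",(o['tool_rot'].T@np.r_[c[:2]-o['position'][:2],0]).round(1))
```

```text
(array([619.78971275, -27.6421213 ,  56.        ]), np.float64(0.39368683876320176)) (array([619.79043982, -27.61141144,  55.97652598]), np.float64(0.41021894955397187))
tool delta to tub [130.6  -1.7   0.3]
```

Emit:
servo_tool(
  series=[
    [[10,-0.5,0],[0,0,0],-1],
    [[20,-0.5,0],[0,0,0],-1],
    [[26,-0.5,0],[0,0,0],-1],
    [[26,-0.5,0],[0,0,0],-1],
    [[22,-0.5,0],[0,0,0],-1],
    [[15,0,0],[0,0,0],-1],
    [[8,0,0],[0,0,0],-1],
    [[3.5,0,0],[0,0,0],-1],
  ],
)

```text
time_s: 55.68
position: [621.1, -28.1, 197.2]
tool_rot: [[-0.004, -1.0, -0.002], [-1.0, 0.004, -0.002], [0.002, 0.002, -1.0]]
force: [-0.8, -0.7, -0.1]
finger_gap: 22.5
```

Emit:
servo_tool(
  series=[
    [[0,0,10],[0,0,0],-1],
    [[0,0,20],[0,0,0],-1],
    [[0,0,25],[0,0,0],-1],
    [[0,0,25],[0,0,0],-1],
    [[0,0,17],[0,0,0],-1],
    [[0,0,8],[0,0,0],-1],
    [[0,0,4],[0,0,0],-1],
    [[0,0,0],[0,0,0],-1],
  ],
)

```text
time_s: 56.35
position: [620.4, -26.0, 87.3]
tool_rot: [[-0.001, -1.0, -0.004], [-1.0, 0.001, -0.002], [0.002, 0.004, -1.0]]
force: [-1.0, -0.2, -0.8]
finger_gap: 22.5
```

Run:
```python
from fit import *
st()
d=snap('scene');crop(d,230,230,350,330,6,'s9.png')
def ext(c,z,r):
    Q=np.array([proj(d,[c[0]+r*np.cos(a),c[1]+r*np.sin(a),z]) for a in np.linspace(0,6.28,200)])
    Q=(Q-[230,230])*6;return Q.min(0).round(),Q.max(0).round()
for c in ((619.8,-27.6),):
    print("bottom",ext(c,0,56),"lid top",ext(c,68,62),"lid skirt",ext(c,57,62))
```

```text
t56.4 p [620.4 -26.   87.3] yaw-90.1 z [-0.004 -0.002 -1.   ] q [-0.04  0.52 -0.15  0.9  -0.   -1.61] F [-1.  -0.2 -0.8] gap22.5
bottom (array([166., 236.]), array([481., 518.])) lid top (array([135., 126.]), array([499., 447.])) lid skirt (array([137., 142.]), array([499., 462.]))
```

View pics/s9.png

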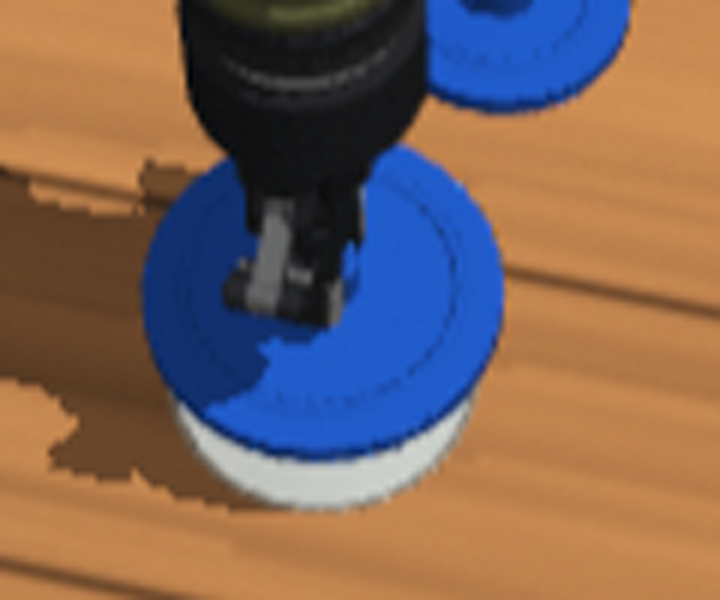

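Emit:
servo_tool(
  series=[
    [[0,0,2.5],[0,0,0],-1],
    [[0,0,2.5],[0,0,0],-1],
    [[0,0,1],[0,0,0],-1],
    [[0,0,1],[0,0,0],-1],
    [[0,0,1],[0,0,0],-1],
    [[0,0,0],[0,0,0],-1],
    [[0,0,0],[0,0,0],-1],
    [[0,0,0],[0,0,0],-1],
  ],
)

```text
time_s: 57.07
position: [621.0, -26.9, 80.3]
tool_rot: [[-0.003, -1.0, -0.002], [-1.0, 0.003, -0.002], [0.002, 0.002, -1.0]]
force: [-0.1, 1.1, -0.1]
finger_gap: 22.3
```

Emit:
servo_tool(
  series=[
    [[0,0,1],[0,0,0],-1],
    [[0,0,1],[0,0,0],-1],
    [[0,0,1],[0,0,0],-1],
    [[0,0,1],[0,0,0],-1],
    [[0,0,0],[0,0,0],-1],
    [[0,0,0],[0,0,0],-1],
    [[0,0,0],[0,0,0],-1],
    [[0,0,0],[0,0,0],-1],
  ],
)

```text
time_s: 57.73
position: [620.9, -26.8, 76.2]
tool_rot: [[-0.002, -1.0, -0.002], [-1.0, 0.002, -0.002], [0.002, 0.002, -1.0]]
force: [-0.1, 0.3, 0.3]
finger_gap: 22.5
```

Emit:
servo_tool(
  series=[
    [[0,0,1],[0,0,0],-1],
    [[0,0,1],[0,0,0],-1],
    [[0,0,1],[0,0,0],-1],
    [[0,0,0],[0,0,0],-1],
    [[0,0,0],[0,0,0],-1],
    [[0,0,0],[0,0,0],-1],
    [[0,0,0],[0,0,0],-1],
    [[0,0,0],[0,0,0],-1],
  ],
)

```text
time_s: 58.4
position: [620.9, -26.8, 73.5]
tool_rot: [[-0.003, -1.0, -0.002], [-1.0, 0.003, -0.002], [0.002, 0.002, -1.0]]
force: [-2.1, 1.2, 3.6]
finger_gap: 22.2
```

Emit:
servo_tool(
  series=[
    [[0,0,0],[0,0,0],-0.4],
    [[0,0,0],[0,0,0],-0.2],
    [[0,0,0],[0,0,0],0],
    [[0,0,0],[0,0,0],0.2],
    [[0,0,-2],[0,0,0],0.2],
    [[0,0,-10],[0,0,0],0.2],
    [[0,0,-20],[0,0,0],0.2],
    [[0,0,-30],[0,0,0],0.2],
  ],
)

```text
time_s: 59.07
position: [619.0, -26.6, 133.9]
tool_rot: [[-0.002, -1.0, -0.008], [-1.0, 0.003, -0.002], [0.002, 0.008, -1.0]]
force: [-0.8, 0.6, 0.7]
finger_gap: 51.2
```

Emit:
servo_tool(
  series=[
    [[0,0,-30],[0,0,0],0.2],
    [[0,0,-30],[0,0,0],0.2],
    [[-4,18,-10],[0,0,0],0.2],
    [[-5,32,0],[0,0,0],0.2],
    [[-6,38,0],[0,0,0],0.2],
    [[-6,38,0],[0,0,0],0.2],
    [[-5,28,0],[0,0,0],0.2],
    [[-2,12,0],[0,0,0],0.2],
  ],
)

```text
time_s: 59.73
position: [450.6, 2.3, 206.2]
tool_rot: [[-0.002, -1.0, -0.005], [-1.0, 0.002, -0.002], [0.002, 0.005, -1.0]]
force: [-0.6, -0.6, -0.3]
finger_gap: 51.0
```

Emit:
servo_tool(
  series=[
    [[0,0,0],[0,0,0],0.2],
    [[0,0,0],[0,0,0],0.2],
    [[0,0,0],[0,0,0],0.2],
    [[0,0,0],[0,0,0],0.2],
    [[0,0,0],[0,0,0],0.2],
    [[0,0,0],[0,0,0],0.2],
    [[0,0,0],[0,0,0],0.2],
    [[0,0,0],[0,0,0],0.2],
  ],
)

```text
time_s: 60.4
position: [455.5, 1.8, 205.3]
tool_rot: [[-0.003, -1.0, -0.003], [-1.0, 0.003, -0.002], [0.002, 0.003, -1.0]]
force: [-0.2, 0.7, -0.3]
finger_gap: 51.5
```

```bash
python3 lid.py w18.png; python3 -c "
from h import *
d=snap('scene');crop(d,140,150,440,350,2.6,'s10.png')"
```

```text
t60.4 p [455.5   1.8 205.3] yaw-90.2 z [-0.003 -0.002 -1.   ] q [ 0.01  0.17 -0.37  1.04 -0.   -1.56] F [-0.2  0.7 -0.3] gap51.5
box (259, 151, 119, 118) circ [453.4   0.8] 48.3 ell [453.5   0.9] [95.2 95.6]
tool delta [0.9 2.  0. ]
```

View pics/w18.png

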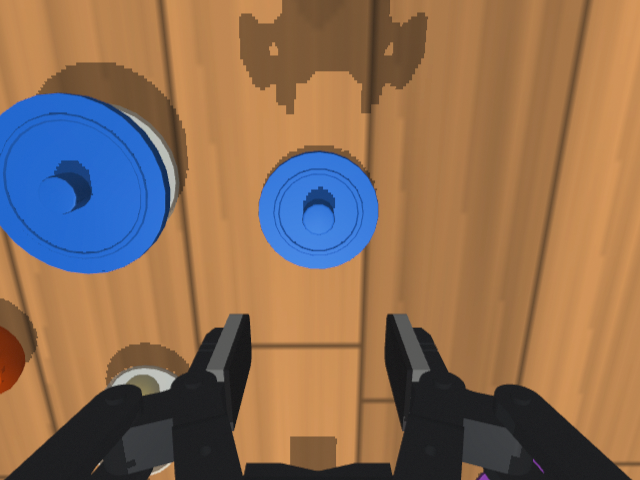

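View pics/s10.png

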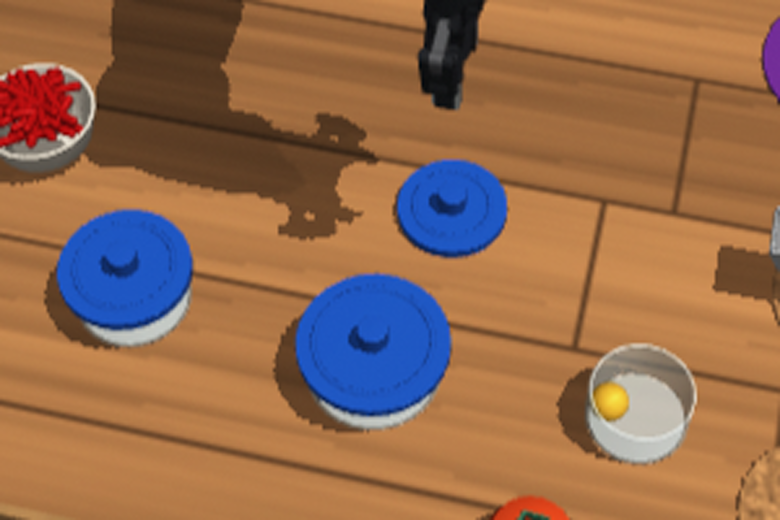

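Both lids are home. Now the small lid.

Emit:
servo_tool(
  series=[
    [[0.5,1,20],[0,0,0],0.2],
    [[0.4,1,30],[0,0,0],0.2],
    [[0,0,34],[0,0,0],0.2],
    [[0,0,33],[0,0,0],0.2],
    [[0,0,27],[0,0,0],0.2],
    [[0,0,18],[0,0,0],0.2],
    [[0,0,9],[0,0,0],0.2],
    [[0,0,4],[0,0,0],0.2],
  ],
)

```text
time_s: 61.17
position: [451.8, 0.6, 29.2]
tool_rot: [[-0.003, -1.0, -0.005], [-1.0, 0.003, -0.002], [0.002, 0.005, -1.0]]
force: [0.7, -0.0, 0.1]
finger_gap: 51.0
```

Emit:
servo_tool(
  series=[
    [[0,0,0],[0,0,0],0.2],
    [[0,0,0],[0,0,0],0],
    [[0,0,0],[0,0,0],-0.2],
    [[0,0,0],[0,0,0],-0.5],
    [[0,0,0],[0,0,0],-1],
    [[0,0,0],[0,0,0],-1],
    [[0,0,0],[0,0,0],-1],
    [[0,0,0],[0,0,0],-1],
  ],
)

```text
time_s: 61.83
position: [454.2, 0.6, 32.0]
tool_rot: [[-0.003, -1.0, 0.001], [-1.0, 0.003, -0.002], [0.002, -0.001, -1.0]]
force: [-0.3, -0.2, 5.4]
finger_gap: 22.5
```

Emit:
servo_tool(
  series=[
    [[0,0,-10],[0,0,0],-1],
    [[0,0,-20],[0,0,0],-1],
    [[0,0,-25],[0,0,0],-1],
    [[0,0,-28],[0,0,0],-1],
    [[0,0,-28],[0,0,0],-1],
    [[0,0,-25],[0,0,0],-1],
    [[0,0,-20],[0,0,0],-1],
    [[0,0,-12],[0,0,0],-1],
  ],
)

```text
time_s: 62.5
position: [454.7, 1.0, 202.0]
tool_rot: [[-0.003, -1.0, 0.003], [-1.0, 0.002, -0.002], [0.002, -0.003, -1.0]]
force: [0.1, 0.4, -1.1]
finger_gap: 22.2
```

Emit:
servo_tool(
  series=[
    [[-14,-7,0],[0,0,0],-1],
    [[-28,-14,0],[0,0,0],-1],
    [[-36,-18.5,0],[0,0,0],-1],
    [[-36,-18.5,0],[0,0,0],-1],
    [[-36,-18.5,0],[0,0,0],-1],
    [[-36,-18.5,0],[0,0,0],-1],
    [[-36,-18.5,0],[0,0,0],-1],
    [[-36,-18.5,0],[0,0,0],-1],
  ],
)

```text
time_s: 63.17
position: [586.5, 260.6, 198.5]
tool_rot: [[-0.002, -1.0, -0.001], [-1.0, 0.002, -0.002], [0.002, 0.001, -1.0]]
force: [0.9, -0.7, -0.4]
finger_gap: 22.2
```

Emit:
servo_tool(
  series=[
    [[-30,-15,0],[0,0,0],-1],
    [[-18,-9,0],[0,0,0],-1],
    [[-9,-4,0],[0,0,0],-1],
    [[-3,-2,0],[0,0,0],-1],
    [[0,0,0],[0,0,0],-1],
    [[0,0,0],[0,0,0],-1],
    [[0,0,0],[0,0,0],-1],
    [[0,0,0],[0,0,0],-1],
  ],
)

```text
time_s: 63.83
position: [615.8, 317.4, 198.0]
tool_rot: [[-0.004, -1.0, -0.002], [-1.0, 0.004, -0.002], [0.002, 0.002, -1.0]]
force: [-0.2, 0.1, -0.3]
finger_gap: 22.4
```

Run:
```python
from fit import *
o=st();d=snap('wrist')
held(d,o,48)
crop(d,0,0,640,480,1,'w19.png');crop(d,200,0,420,130,3.5,'w20.png')
```

```text
t63.8 p [615.8 317.4 198. ] yaw-90.2 z [-0.002 -0.002 -1.   ] q [ 0.48  0.58  0.25  1.24 -0.   -1.09] F [-0.2  0.1 -0.3] gap22.4
held centre rel tool [0.6 1.1 0. ] 1.1 free r [614.7 314.1  45.7] 33
```

View pics/w20.png

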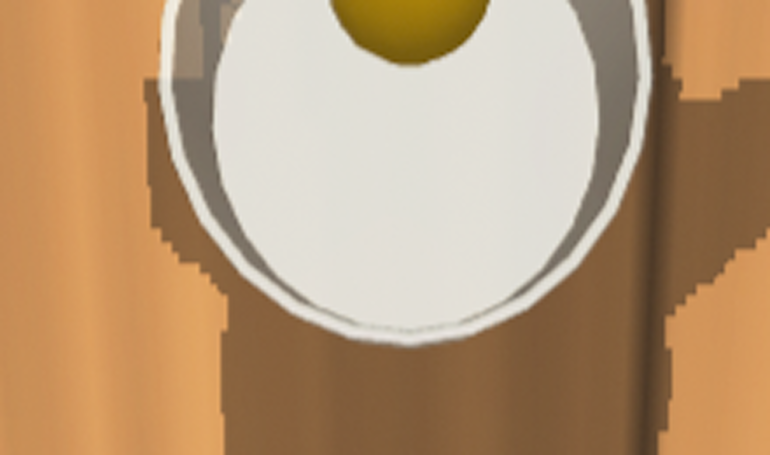

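Run:
```python
from fit import *
o=monitor.observe();d=snap('wrist')
pts=[(160,70),(172,150),(205,228),(260,290),(340,336),(410,346),(480,335),(550,295),(612,228),(642,155),(652,75),(163,30),(647,30)]
P=[onz(d,200+(u)/3.5-.2,v/3.5-.2,50) for u,v in pts]
print(circ(P,42),circ(P)); c=circ(P,42)[0]
print("tool delta to tub",(o['tool_rot'].T@np.r_[c[:2]-o['position'][:2],0]).round(1))
```

```text
(array([615.06969567, 189.1377526 ,  42.        ]), np.float64(0.6536028330239319)) (array([615.08168622, 189.35071814,  41.8156375 ]), np.float64(0.4287205908230902))
tool delta to tub [128.4   0.3   0.3]
```

Emit:
servo_tool(
  series=[
    [[10,-0.2,0],[0,0,0],-1],
    [[20,-0.2,0],[0,0,0],-1],
    [[25,-0.2,0],[0,0,0],-1],
    [[25,-0.2,0],[0,0,0],-1],
    [[21.5,0,0],[0,0,0],-1],
    [[15,0,0],[0,0,0],-1],
    [[8,0,0],[0,0,0],-1],
    [[3.5,0,0],[0,0,0],-1],
  ],
)

```text
time_s: 64.6
position: [616.6, 189.0, 198.1]
tool_rot: [[-0.004, -1.0, -0.002], [-1.0, 0.004, -0.002], [0.002, 0.002, -1.0]]
force: [-0.2, 0.2, -0.0]
finger_gap: 22.3
```

Emit:
servo_tool(
  series=[
    [[0,0,10],[0,0,0],-1],
    [[0,0,20],[0,0,0],-1],
    [[0,0,25],[0,0,0],-1],
    [[0,0,25],[0,0,0],-1],
    [[0,0,17],[0,0,0],-1],
    [[0,0,8],[0,0,0],-1],
    [[0,0,4],[0,0,0],-1],
    [[0,0,0],[0,0,0],-1],
  ],
)

```text
time_s: 65.27
position: [615.9, 190.9, 87.8]
tool_rot: [[-0.002, -1.0, -0.004], [-1.0, 0.002, -0.002], [0.002, 0.004, -1.0]]
force: [-0.3, 1.1, -0.9]
finger_gap: 22.0
```

Run:
```python
from fit import *
st()
d=snap('scene');crop(d,330,250,450,350,6,'s11.png')
def ext(c,z,r):
    Q=np.array([proj(d,[c[0]+r*np.cos(a),c[1]+r*np.sin(a),z]) for a in np.linspace(0,6.28,200)])
    Q=(Q-[330,250])*6;return Q.min(0).round(),Q.max(0).round()
for c in ((615.1,189.2),):
    print("bottom",ext(c,0,42),"lid top",ext(c,67,48),"lid skirt",ext(c,56,48))
```

```text
t65.3 p [615.9 190.9  87.8] yaw-90.1 z [-0.004 -0.002 -1.   ] q [ 0.3   0.56 -0.08  0.93 -0.   -1.27] F [-0.3  1.1 -0.9] gap22.0
bottom (array([209., 257.]), array([450., 476.])) lid top (array([206., 152.]), array([494., 410.])) lid skirt (array([203., 167.]), array([489., 424.]))
```

View pics/s11.png

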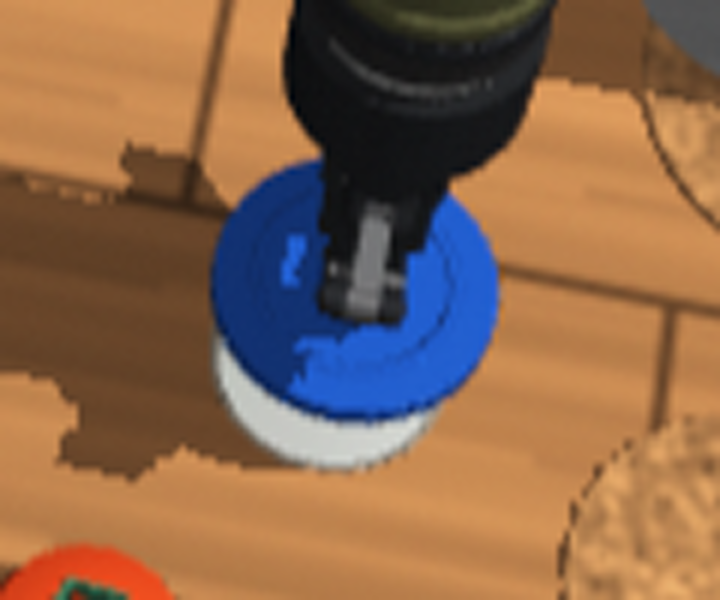

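Emit:
servo_tool(
  series=[
    [[0,0,2.5],[0,0,0],-1],
    [[0,0,2.5],[0,0,0],-1],
    [[0,0,1],[0,0,0],-1],
    [[0,0,1],[0,0,0],-1],
    [[0,0,1],[0,0,0],-1],
    [[0,0,0],[0,0,0],-1],
    [[0,0,0],[0,0,0],-1],
    [[0,0,0],[0,0,0],-1],
  ],
)

```text
time_s: 65.98
position: [616.3, 190.2, 80.9]
tool_rot: [[-0.003, -1.0, -0.002], [-1.0, 0.003, -0.002], [0.002, 0.002, -1.0]]
force: [0.3, 0.1, -0.6]
finger_gap: 22.6
```

Emit:
servo_tool(
  series=[
    [[0,0,1],[0,0,0],-1],
    [[0,0,1],[0,0,0],-1],
    [[0,0,1],[0,0,0],-1],
    [[0,0,1],[0,0,0],-1],
    [[0,0,0],[0,0,0],-1],
    [[0,0,0],[0,0,0],-1],
    [[0,0,0],[0,0,0],-1],
    [[0,0,0],[0,0,0],-1],
  ],
)

```text
time_s: 66.65
position: [616.3, 190.3, 76.8]
tool_rot: [[-0.003, -1.0, -0.002], [-1.0, 0.003, -0.002], [0.002, 0.002, -1.0]]
force: [0.5, 0.7, -1.2]
finger_gap: 22.6
```

Emit:
servo_tool(
  series=[
    [[0,0,1],[0,0,0],-1],
    [[0,0,1],[0,0,0],-1],
    [[0,0,0.5],[0,0,0],-1],
    [[0,0,0],[0,0,0],-1],
    [[0,0,0],[0,0,0],-1],
    [[0,0,0],[0,0,0],-1],
    [[0,0,0],[0,0,0],-1],
    [[0,0,0],[0,0,0],-1],
  ],
)

```text
time_s: 67.32
position: [616.3, 190.3, 74.3]
tool_rot: [[-0.003, -1.0, -0.002], [-1.0, 0.003, -0.002], [0.002, 0.002, -1.0]]
force: [0.1, 0.1, -0.8]
finger_gap: 22.2
```

Emit:
servo_tool(
  series=[
    [[0,0,0.6],[0,0,0],-1],
    [[0,0,0],[0,0,0],-1],
    [[0,0,0],[0,0,0],-0.4],
    [[0,0,0],[0,0,0],-0.2],
    [[0,0,0],[0,0,0],0],
    [[0,0,0],[0,0,0],0.2],
    [[0,0,-2],[0,0,0],0.2],
    [[0,0,-10],[0,0,0],0.2],
  ],
)

```text
time_s: 67.98
position: [614.9, 189.8, 84.3]
tool_rot: [[-0.003, -1.0, -0.006], [-1.0, 0.003, -0.003], [0.003, 0.006, -1.0]]
force: [0.3, 0.7, -0.1]
finger_gap: 51.3
```

Emit:
servo_tool(
  series=[
    [[0,0,-30],[0,0,0],0.2],
    [[0,0,-35],[0,0,0],0.2],
    [[0,0,-40],[0,0,0],0.2],
    [[0,30,-20],[0,0,0],0.2],
    [[0,38,0],[0,0,0],0.2],
    [[0,38,0],[0,0,0],0.2],
    [[0,38,0],[0,0,0],0.2],
    [[0,38,0],[0,0,0],0.2],
  ],
)

```text
time_s: 68.65
position: [433.1, 190.9, 212.1]
tool_rot: [[-0.003, -1.0, -0.001], [-1.0, 0.003, -0.001], [0.001, 0.001, -1.0]]
force: [-0.3, -0.6, -0.1]
finger_gap: 51.1
```

Emit:
servo_tool(
  series=[
    [[0,38,0],[0,0,0],0.2],
    [[0,30,0],[0,0,0],0.2],
    [[0,20,0],[0,0,0],0.2],
    [[0,0,0],[0,0,0],0.2],
    [[0,0,0],[0,0,0],0.2],
    [[0,0,0],[0,0,0],0.2],
    [[0,0,0],[0,0,0],0.2],
    [[0,0,0],[0,0,0],0.2],
  ],
)

```text
time_s: 69.32
position: [347.8, 191.5, 211.5]
tool_rot: [[-0.003, -1.0, -0.002], [-1.0, 0.003, -0.002], [0.002, 0.002, -1.0]]
force: [0.6, 0.5, 0.3]
finger_gap: 51.2
```

```bash
python3 -c "
from h import *
st();d=snap('scene');crop(d,150,140,550,390,2,'s12.png');t=snap('top');crop(t,140,120,480,330,2.3,'t5.png')"
```

```text
t69.3 p [347.8 191.5 211.5] yaw-90.2 z [-0.002 -0.002 -1.   ] q [ 0.5   0.06 -0.47  1.04 -0.   -1.06] F [0.6 0.5 0.3] gap51.2
```

View pics/s12.png

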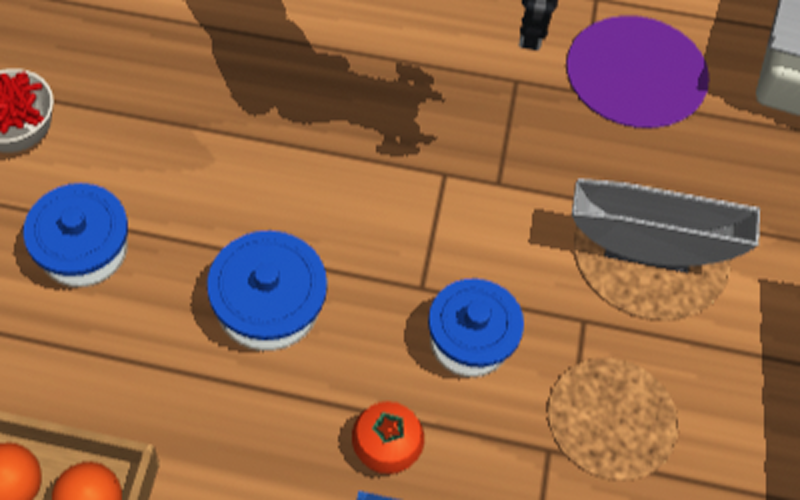

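View pics/t5.png

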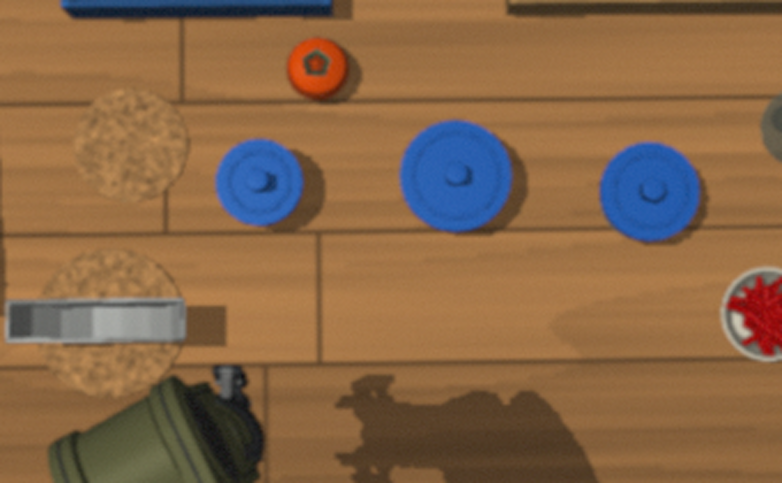

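```bash
python3 -c "
from h import *
t=snap('top');d=snap('scene')
print('cup',onz(t,181.3,260,80),'mat',onz(t,188.7,260.9,4))
for n,s in(('t',t),('s',d)):
    m=cv2.inRange(hsv(s),(100,120,40),(125,255,255));c,_=cv2.findContours(m,0,1)
    for k in c:
        if 700<cv2.contourArea(k)<2800:
            e=cv2.fitEllipse(k);print(n,e[0],e[1],onz(s,*e[0],51).round(1))
a=[cv2.resize(d['img'][y:y+65,x:x+65],(390,390),interpolation=2) for x,y in((157,227),(250,250),(360,272))]
cv2.imwrite('pics/s13.png',cv2.resize(np.hstack(a)[:,:,::-1],(800,267)))"
```

```text
cup [461.87747441 363.75812932  80.        ] mat [461.94385329 363.26812168   4.        ]
t (422.1389465332031, 203.06890869140625) (41.099266052246094, 41.92765808105469) [ 601.2 -241.    51. ]
t (252.44569396972656, 198.93502807617188) (35.912044525146484, 36.296058654785156) [616.1 191.1  51. ]
t (337.9040222167969, 196.17552185058594) (46.7038688659668, 46.8784294128418) [621.  -26.4  51. ]
s (387.5669250488281, 300.88848876953125) (42.28504943847656, 47.06882095336914) [617.2 189.8  51. ]
s (283.0042419433594, 282.2648620605469) (53.139522552490234, 59.03076934814453) [622.7 -27.1  51. ]
s (187.3418426513672, 254.34915161132812) (44.2432861328125, 51.89244079589844) [ 602.6 -241.6   51. ]
```

View pics/s13.png

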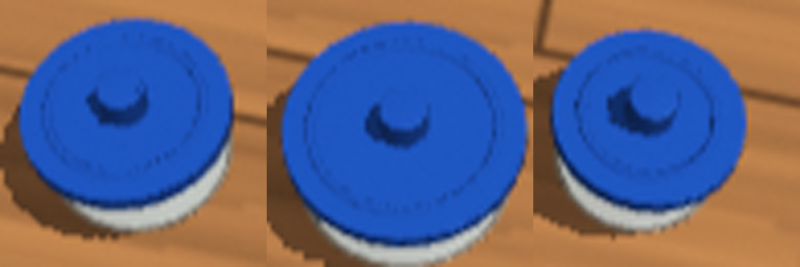

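```bash
python3 -c "
from h import *
d=snap('scene');t=snap('top')
for s in (d,t):
  for c,r in(((600,-241.5),55),((621,-26.5),62),((616,190),48)):
    Q=np.array([proj(s,[c[0]+r*np.cos(a),c[1]+r*np.sin(a),z]) for a in np.linspace(0,6.28,100) for z in (43,53)]).astype(np.float32)
    e=cv2.fitEllipse(cv2.convexHull(Q));print(e)
a=[cv2.resize(t['img'][y:y+60,x:x+60],(390,390),interpolation=2) for x,y in((392,173),(308,166),(222,169))]
cv2.imwrite('pics/t6.png',cv2.resize(np.hstack(a)[:,:,::-1],(800,267)))"
```

```text
((187.94461059570312, 254.48544311523438), (46.26401901245117, 53.245094299316406), 73.02094268798828)
((283.5166931152344, 282.9052429199219), (55.45741653442383, 60.541748046875), 84.49978637695312)
((387.6597900390625, 301.39910888671875), (44.567161560058594, 48.42381286621094), 108.0836181640625)
((422.2074279785156, 203.6768035888672), (43.2297248840332, 43.704261779785156), 78.03666687011719)
((337.92999267578125, 196.31861877441406), (48.74058532714844, 48.8373908996582), 20.371028900146484)
((252.94395446777344, 199.1270294189453), (37.843990325927734, 38.24359893798828), 121.35873413085938)
```

View pics/t6.png

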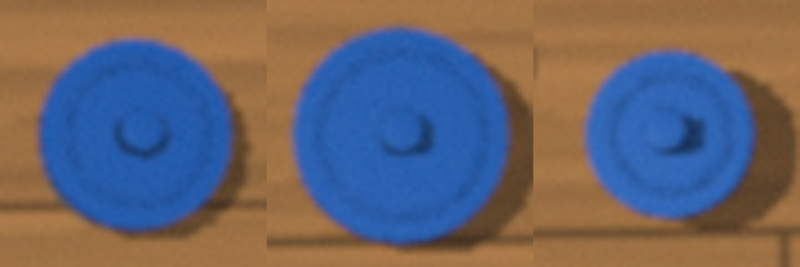

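```bash
python3 -c "
from rig import order
print(order.hand_in())"
```

```text
the job is handed in; nothing more can be done
None
```

The job is handed in at about 69 s of the 210 s allowed; the interface reports no verdict. I poured three plums into the large tub, two into the medium and one into the small, one at a time. Then I stood the empty cup back on the larger cork mat and put each blue lid on its own tub.

- **Plums:** the images taken while pouring showed 3, 2 and 1 plums in the tubs and none left in the cup, so all six are accounted for.
- **Cup:** upright on the mat. Its centre and the mat's centre agreed to about 1 mm in the last top view.
- **Lids:** the scene and top cameras put all three at the same height, level and centred over their tubs. The two views disagreed by 1–2 mm, about the calibration error.
- **Medium lid:** this was the least exact. It measured about 3 mm off the tub centre, within the 3.5 mm of play at the rim.
- **Small lid:** I felt no clear contact force before letting go. The gripper stood at the expected height, and the later views showed the lid level like the others.
- **Other wares:** the chillies and persimmon showed no visible shift in the pictures; I did not measure them. The gripper ended clear of everything.

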